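# Open the folding spindle rest and load the ground spindles

## Task

Get the ground spindles ready for measuring: lift the canister by its bail off the folded spindle rest and stand it upright in the middle of the round cork mat, then swing the rest's leaf over by its pull bar until it snaps fully open, and lay every spindle from the black mat across the open rest, one in each notch pair, with its shaft down in both rails and its end collars outside them. Never tip the canister over, do not drop or throw the spindles, and leave the other things on the bench alone.

Things in the scene. Friction and masses are not known exactly. Their poses are not given: they have to be found in the camera images.
- stand: Aluminium spindle rest fixed to the bench: two halves (each 70 deep, 255 wide, 50 mm high) hinged like a case. Origin on the bench below the hinge line's middle; x to the fixed half (away from the robot), y along the hinge. Folded: leaf on top, 100 mm high. Open: two notched rails (four notches each, rail 10 mm thick), rail middles 36 mm either side of the hinge; floor plate top at 8 mm.
- leaf (a joint): Angle of the hinged leaf in rad: 0 folded onto the fixed half, 3.14 fully open and flat on the robot's side. An over-centre spring and its weight hold it at either end and throw it over once past upright (1.57). It takes about 3 N at the bar to start it.
- leaf_bar (a point): Middle of the leaf's round pull bar, 12 mm thick, 108 mm clear between its arms, parallel to the hinge. Folded: 105 mm beyond the hinge line, 72 mm above the bench. It swings over in an arc about the hinge (radius 107 mm) to the robot's side, 28 mm above the bench when open. Gap between bar and leaf 29 mm. The round bar can turn between the fingers.
- stand_hinge (a point): Middle of the hinge line, 50 mm above the bench; axes as the stand's.
- canister_bail (a point): Middle of the grip bar of the canister's rigid bail: bar 10 mm thick, 44 mm long, along this point's y, 128 mm above the foot, 35 mm clear below it. The canister is a closed steel can, 64 mm across, 88 mm to its lid, about 0.4 kg, standing at first on top of the folded rest (foot 100 mm above the bench).
- canister_foot (a point): Centre of the canister's underside; z up when it stands.
- mat_top (a point): Centre of the top of the round cork mat (130 mm across, 4 mm thick, fixed), left or right of the rest, where the canister goes.
- spindle0_mid (a point): Middle (half-way along and up) of a steel spindle, 130 mm long: round shaft 22 mm thick, with a 30 mm square collar 16 mm long at each end, 98 mm of bare shaft between. x runs along the shaft. About 0.45 kg. Lies on the black mat (4 mm thick), its middle 19 mm above the bench. All alike; two to four are present, the rest absent (None).
- spindle1_mid (a point): Middle (half-way along and up) of a steel spindle, 130 mm long: round shaft 22 mm thick, with a 30 mm square collar 16 mm long at each end, 98 mm of bare shaft between. x runs along the shaft. About 0.45 kg. Lies on the black mat (4 mm thick), its middle 19 mm above the bench. All alike; two to four are present, the rest absent (None).
- spindle2_mid (a point): Middle (half-way along and up) of a steel spindle, 130 mm long: round shaft 22 mm thick, with a 30 mm square collar 16 mm long at each end, 98 mm of bare shaft between. x runs along the shaft. About 0.45 kg. Lies on the black mat (4 mm thick), its middle 19 mm above the bench. All alike; two to four are present, the rest absent (None).
- spindle3_mid (a point): Middle (half-way along and up) of a steel spindle, 130 mm long: round shaft 22 mm thick, with a 30 mm square collar 16 mm long at each end, 98 mm of bare shaft between. x runs along the shaft. About 0.45 kg. Lies on the black mat (4 mm thick), its middle 19 mm above the bench. All alike; two to four are present, the rest absent (None).
- slot0 (a point): Where a spindle's middle comes when it lies in this notch pair of the open rest: on the hinge line, 37 mm above the bench, shaft along the stand's x. Notches are 60 mm apart, 24 mm deep, with 45 degree sides; the shaft has 1 to 2 mm of sideways play, the collars 8 mm of endways play outside the rails (outer faces 82 mm apart).
- slot1 (a point): Where a spindle's middle comes when it lies in this notch pair of the open rest: on the hinge line, 37 mm above the bench, shaft along the stand's x. Notches are 60 mm apart, 24 mm deep, with 45 degree sides; the shaft has 1 to 2 mm of sideways play, the collars 8 mm of endways play outside the rails (outer faces 82 mm apart).
- slot2 (a point): Where a spindle's middle comes when it lies in this notch pair of the open rest: on the hinge line, 37 mm above the bench, shaft along the stand's x. Notches are 60 mm apart, 24 mm deep, with 45 degree sides; the shaft has 1 to 2 mm of sideways play, the collars 8 mm of endways play outside the rails (outer faces 82 mm apart).
- slot3 (a point): Where a spindle's middle comes when it lies in this notch pair of the open rest: on the hinge line, 37 mm above the bench, shaft along the stand's x. Notches are 60 mm apart, 24 mm deep, with 45 degree sides; the shaft has 1 to 2 mm of sideways play, the collars 8 mm of endways play outside the rails (outer faces 82 mm apart).
- wrench: Bystander, to be left alone: ring spanner lying between robot and rest.
- driver: Bystander, to be left alone: screwdriver lying between robot and rest.
- mallet: Bystander, to be left alone: hammer lying beyond the rest.
- grease_tin: Bystander, to be left alone: small tin, 60 mm across, 55 mm high.
- fluid_jar: Bystander, to be left alone: white jar, 68 mm across, 90 mm high.
- spacer: Bystander, to be left alone: steel spacer ring lying flat, 70 mm across.
Things that resemble listed ones, but are neither listed nor needed, are in the scene too. Leave any yellow look-alike of the part that bears spindle2_mid alone.

How it is judged:
By the outcome, as a careful person would: the job done as asked, in the order asked, and still so for the second after the job is handed in, with the robot touching nothing.
Of spindle0, spindle1, spindle2, spindle3 only 2 to 4 are there at a start; the rules pass over those that are not, and their reading is None.
At some moment in a run one of spindle0, spindle1, spindle2, spindle3 may be knocked a few centimetres aside while the robot is not near it.
It also fails if it takes over 210 s, if anything falls off the work surface, if the arm or the gripper's body presses on something with over 40 N, if the wrist force passes 120 N, or if a joint passes its speed limit or range.

## Robot

A 6-joint arm with a two-finger parallel gripper is mounted at the origin on the work surface. World frame = base frame: x ahead of the robot, y to its left, z up, the work surface at z = 0. Lengths are in m, angles in rad, forces in N, time in s.
With the tool pointing down it reaches from about 0.275 to 0.75 m from the base axis. Payload 10.2 kg.
Tool frame: the origin (TCP) lies midway between the tips of the shut fingers; the grasp point (between the pads) lies 19 mm behind it; z points along the fingers, y is the direction in which the jaws open and shut (so a half turn about z gives the same grasp; the last joint's range is limited). The gripper opens to 88 mm and grips with 3 to 60 N. Pads are 18 mm wide; open, the fingers measure 123 mm over their backs; the gripper's body (75 mm by 187 mm) begins 45 mm behind the grasp point.
Start: joints at [1.076, 0.313, 1.498, -0, 1.331, -0.223], TCP at [0.141, 0.506, 0.239] pointing down, gripper open.
Joint ranges: [-2.94, 2.94], [-0.97, 2.17], [0.19, 2.56], [-1.23, 4.37], [0.02, 3.11], [-2.88, 2.88]. Speed limits (rad/s): [2.39, 2.39, 3.01, 3.14, 3.14, 3.14].

## Interface

Orientations are given as a 3x3 rotation matrix whose columns are the frame's x, y, z axes.
In Python, from workcell import r, imaging, job gives the robot as it stands.
- The arm moves only by the tool play_rows, never from a script. Its argument "plan" is a list of rows, each a list of 5 numbers: the shift along the tool's x, y, z normalised to -1 to 1, where 1 is 6 cm, then the turn about the tool's z normalised to -1 to 1, where 1 is 45 degrees, then the closure, from -1 (fully open) to 1 (shut). A call has 1 to 8 rows; each row shifts and turns the commanded pose from where the row before left it, along the tool's axes as they then stand; what a row does not reach is not made up. A row lasts 1/8 s, in which the tool goes at most 62.5 mm and 10.7 degrees, less where a joint would pass 70% of its speed; a pose out of reach is approached as far as the arm can. A call with a number of a shift or a turn outside -1 to 1 is refused whole. A call with a gripper value outside its range is refused whole. The fingers move at their own pace and stop on an object; "newtons" is the grip in N (left out, the last holds). Time passes only in rows, so rows that do not move let the fingers close. It gives the time, the measured TCP pose, the force and the opening at its end, in the units of the state.
- r.state(): the state, without advancing time (a new reading comes with each control period).
- imaging.read_camera(name): name is "scene" or "top" or "wrist"; returns a dict with "img" (420x560x3 uint8, red, green, blue), "fov_y" (degrees; the focal length in pixels is half the picture's height over the tangent of half this angle, whatever the lens; pixels are square), "cx", "cy" (the principal point, pixels), "T" (4x4, takes a point from camera to world coordinates). Camera axes: x right, y down, z forward; pixel columns grow to the right and rows downward; lengths in m; the calibration is good to about 2 mm. A picture is of the moment at which its call begins. There is no depth.
- job.finish_job(): hands the job in, once; it reports no verdict.
The state is a dict: "time": time; "joints": joint angles; "joint_velocities": joint speeds; "joint_efforts": joint torques, N m; "eef_pos": TCP position; "ee_rot": TCP orientation; "contact_force": force on the tool from outside, world axes, zero at the start; "moment": the same for the moment, N m; "grip_width": finger opening in m.
Only numpy, scipy, OpenCV 4.12 (cv2) and the standard library are available. Lean on these libraries where they do the work, as an engineer would, in place of code of your own. Each camera call takes 0.05 s, during which the arm holds its last target. There are 200 camera calls.

## Working session

There is one attempt and no reset: what is moved stays moved. The work goes in short steps, Python scripts to look and compute and a tool call to move; the robot and the scene stay as the last step left them, time stands still between calls to the robot, and variables do not carry over. Pictures are saved under pics/ and viewed, about 12 in all and at most 16, crops included, and the job is handed in when it is done.

Besides the shell and the picture viewer there is one more tool, called after ">>>" as a command line: name --pt "numbers of a row" for each row, then --argument value for the rest. play_rows: Moves the arm, as the interface text tells. Its arguments: {"type":"object","properties":{"plan":{"type":"array","items":{"type":"array","items":{"type":"number","minimum":-1,"maximum":1}}},"newtons":{"type":"number"}},"required":["plan"]}

```bash
ls; mkdir -p pics; cat > h.py <<'E'
import numpy as np, cv2
from workcell import r, imaging, job
def shot(name,fn=None):
    c=imaging.read_camera(name)
    if fn: cv2.imwrite('pics/'+fn,c['img'][:,:,::-1])
    return c
def f(c): return c['img'].shape[0]/2/np.tan(np.radians(c['fov_y'])/2)
def ray(c,u,v):
    d=np.array([(u-c['cx'])/f(c),(v-c['cy'])/f(c),1.]); return c['T'][:3,3],c['T'][:3,:3]@d
def onz(c,u,v,z):
    o,d=ray(c,u,v); return o+d*(z-o[2])/d[2]
def proj(c,p):
    q=np.linalg.inv(c['T'])@np.append(p,1); return q[:2]/q[2]*f(c)+[c['cx'],c['cy']]
def st():
    s=r.state(); print({k:np.round(s[k],4).tolist() for k in('time','eef_pos','ee_rot','contact_force','grip_width','joints')})
E
python3 - <<'E'
from h import *
st()
import pickle
d={}
for n in('scene','top','wrist'):
    c=shot(n,n+'0.png'); d[n]=c; print(n,c['fov_y'],c['cx'],c['cy'],np.round(c['T'],3).tolist())
pickle.dump(d,open('c0.pkl','wb'))
cv2.imwrite('pics/a.png',np.vstack([cv2.resize(d['top']['img'][:,:,::-1],(800,600))]))
E
```

```text
pics
{'time': 0.0, 'eef_pos': [0.1408, 0.5055, 0.2382], 'ee_rot': [[-0.9633, 0.2685, -0.0006], [0.2685, 0.9633, -0.0012], [0.0003, -0.0013, -1.0]], 'contact_force': [-0.3109, -0.305, 0.4896], 'grip_width': 0.0881, 'joints': [1.0756, 0.3135, 1.4984, -0.0, 1.331, -0.2234]}
scene 53.15854906686726 284.58274519099194 210.71127618224165 [[0.232, 0.533, -0.814, 1.397], [0.972, -0.109, 0.206, -0.248], [0.021, -0.839, -0.543, 0.731], [0.0, 0.0, 0.0, 1.0]]
top 44.96277813136551 267.762882983037 210.884979013719 [[0.022, -0.993, 0.117, 0.323], [-1.0, -0.021, 0.012, -0.028], [-0.01, -0.117, -0.993, 1.548], [0.0, 0.0, 0.0, 1.0]]
wrist 65.79555413625046 277.1664079671825 209.90306086832177 [[0.268, 0.913, 0.307, 0.062], [0.963, -0.254, -0.086, 0.528], [-0.0, 0.318, -0.948, 0.384], [0.0, 0.0, 0.0, 1.0]]
```

View pics/a.png

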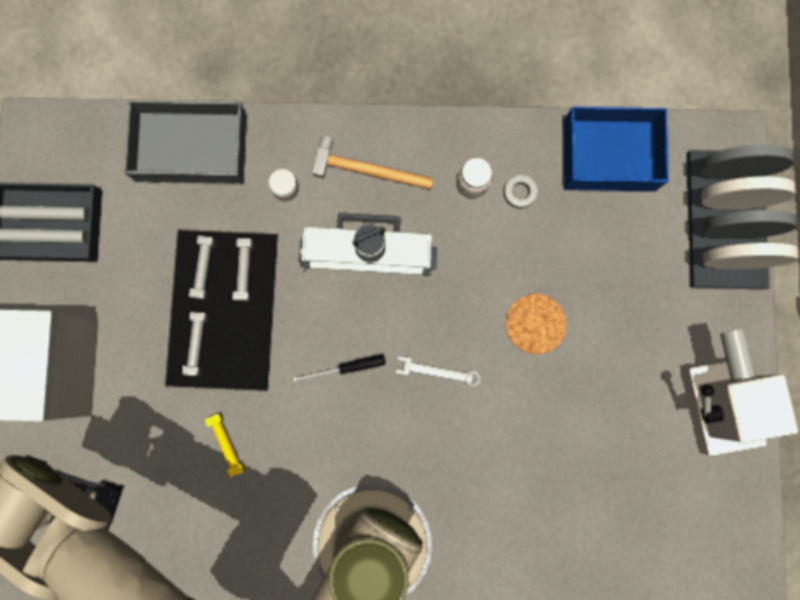

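View pics/scene0.png

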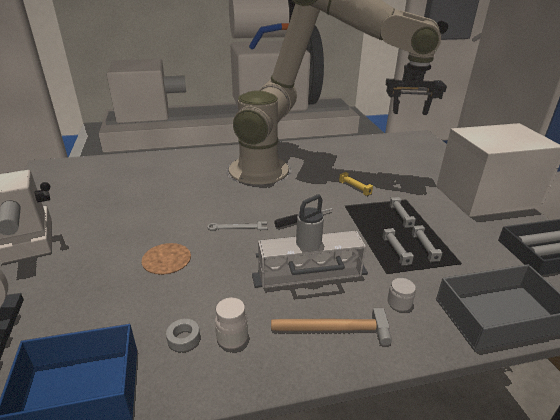

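Top view (800-wide): rest at (367,250) with the canister at (370,240), its pull bar at (368,217), and the cork mat at (537,323). Three steel spindles lie on the black mat at (203,267), (243,268) and (194,344).

Look-alikes to rule out:
- Yellow spindle at (225,445): leave alone.
- Grey rods in the tray at (40,225): not on the mat.
- White jar at (475,175) and tin at (283,183): not the canister, which is grey with a bail.

Now measuring, with one close crop.

```bash
python3 - <<'E'
from h import *
import pickle
d=pickle.load(open('c0.pkl','rb')); t=d['top']; im=t['img']; hsv=cv2.cvtColor(im,cv2.COLOR_RGB2HSV)
m=cv2.inRange(hsv,(5,120,100),(20,255,255)); m[:, :340]=0
n,l,s,c=cv2.connectedComponentsWithStats(m); i=1+s[1:,4].argmax(); print('cork',s[i],onz(t,*c[i],0.004).round(4))
g=cv2.cvtColor(im,cv2.COLOR_RGB2GRAY)
roi=np.zeros_like(g); roi[165:270,118:192]=1
m=((g>90)&(roi>0)).astype(np.uint8)
n,l,s,c=cv2.connectedComponentsWithStats(m)
for i in range(1,n):
    if 100<s[i,4]<1500:
        pts=np.argwhere(l==i)[:,::-1].astype(np.float32); rc=cv2.minAreaRect(pts); b=cv2.boxPoints(rc)
        w=np.array([onz(t,*p,0.025)[:2] for p in b]); e=[w[1]-w[0],w[2]-w[1]]; L=max(e,key=np.linalg.norm)
        print('sp',s[i],c[i].round(1),onz(t,*rc[0],0.025).round(4),np.linalg.norm(e,axis=1).round(4),np.degrees(np.arctan2(L[1],L[0])).round(1))
m=(g>190).astype(np.uint8); m[:, :200]=0;m[:,310:]=0;m[:150]=0;m[200:]=0
n,l,s,c=cv2.connectedComponentsWithStats(m); i=1+s[1:,4].argmax()
rc=cv2.minAreaRect(np.argwhere(l==i)[:,::-1].astype(np.float32)); print('stand',rc,s[i]); 
for p in cv2.boxPoints(rc): print(p, onz(t,*p,0.1).round(4))
a=cv2.resize(im[140:205,200:315],None,fx=6.9,fy=6.9,interpolation=cv2.INTER_CUBIC)[:300*2]
sc=d['scene']['img'][185:295,245:375]; b=cv2.resize(sc,None,fx=5,fy=5,interpolation=cv2.INTER_CUBIC)
cv2.imwrite('pics/top1.png',a[:,:,::-1]);cv2.imwrite('pics/sc1.png',b[:,:,::-1])
E
```

```text
cork [ 354  206   42   42 1375] [ 0.4647 -0.3364  0.004 ]
sp [118 165   6  70 230] [119.5 189.7] [0.5282 0.4389 0.025 ] [0.0154 0.2119] -176.8
sp [132 165  17  44 356] [140.6 186.7] [0.5691 0.3814 0.025 ] [0.1339 0.0328] -5.7
sp [163 167  13  43 350] [169.5 188.1] [0.5666 0.2929 0.025 ] [0.1312 0.0315] -0.4
sp [188 213   4  57 134] [190.1 248.2] [0.4067 0.2239 0.025 ] [0.0091 0.1684] -177.7
sp [128 218  16  45 363] [135.7 240.5] [0.4049 0.3872 0.025 ] [0.1333 0.0321] -4.3
stand ((255.84481811523438, 175.13792419433594), (89.55108642578125, 28.24529266357422), 3.3664605617523193) [ 211  159   91   33 2004]
[210.31723 186.6069 ] [0.5611 0.1575 0.1   ]
[211.97586 158.41034] [0.6443 0.1556 0.1   ]
[301.3724  163.66895] [ 0.6339 -0.1048  0.1   ]
[299.71378 191.86551] [ 0.551  -0.1012  0.1   ]
```

View pics/top1.png

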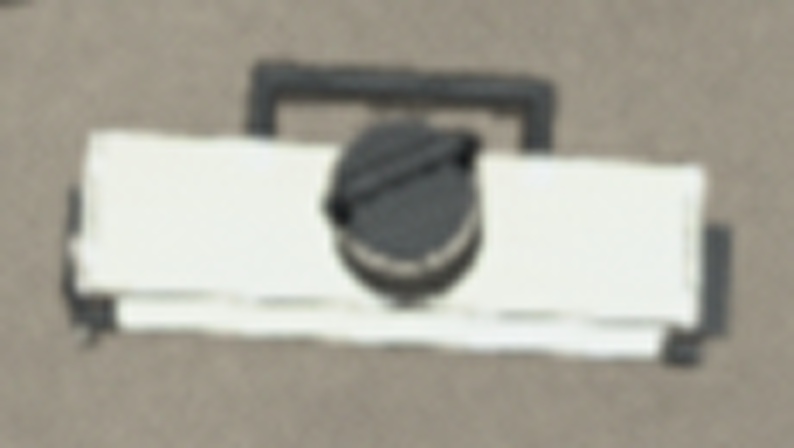

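View pics/sc1.png

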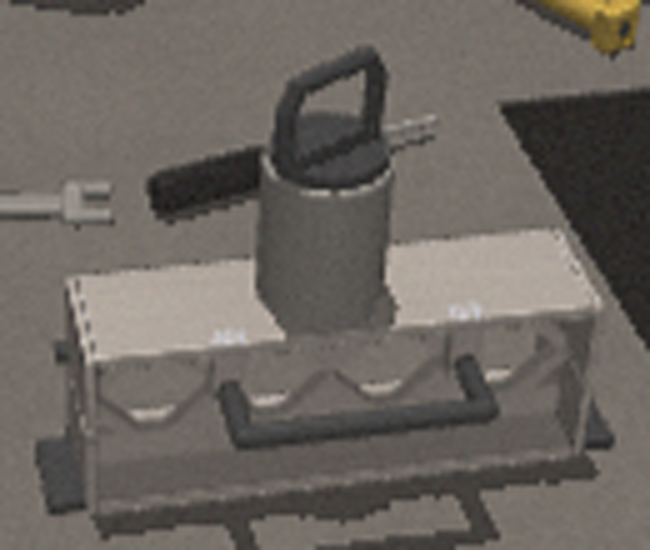

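Top crop (6.9×): bail bar runs (340,207)–(463,150). Stand top corners are (90,132), (704,168), (697,325) and (78,292). Pull bar runs (262,78)–(545,92). The scene crop confirms the canister with its bail; in the crop the bail bar runs (290,85)–(368,52).

```bash
python3 - <<'E'
from h import *
import pickle
d=pickle.load(open('c0.pkl','rb')); t=d['top'];s=d['scene']
P=lambda u,v,z:onz(t,200+u/6.9,140+v/6.9,z)
a,b=P(340,207,.225),P(463,150,.225); print('bail',a.round(4),b.round(4),((a+b)/2).round(4),np.degrees(np.arctan2(*(b-a)[[1,0]])))
S=lambda u,v,z:onz(s,245+u/5,185+v/5,z)
print('scene bail',S(290,85,.228).round(4),S(368,52,.228).round(4), S(330,68,.228))
print('can lid',P(402,187,.188), P(405,218,.18))
C=[P(*p,.1) for p in((90,132),(704,168),(697,325),(78,292))];C=np.array(C);print(C.round(4),C.mean(0))
print('ang',np.degrees(np.arctan2(*(C[0]-C[1])[[1,0]])),np.degrees(np.arctan2(*(C[3]-C[2])[[1,0]])))
a,b=P(262,78,.072),P(545,92,.072);print('bar',a,b,(a+b)/2,np.degrees(np.arctan2(*(a-b)[[1,0]])))
print('bar scene',S(240,435,.072),S(490,408,.072))
E
```

```text
bail [0.5872 0.0396 0.225 ] [ 0.6105 -0.0071  0.225 ] [0.5989 0.0162 0.225 ] -63.56922525837328
scene bail [ 0.6168 -0.0077  0.228 ] [0.5957 0.0361 0.228 ] [0.60605163 0.0145059  0.228     ]
can lid [0.6031625  0.01722745 0.188     ] [0.59231153 0.01599939 0.18      ]
[[ 0.6423  0.1524  0.1   ]
 [ 0.632  -0.1067  0.1   ]
 [ 0.565  -0.1047  0.1   ]
 [ 0.5737  0.1551  0.1   ]] [0.60324753 0.02400654 0.1       ]
ang 87.72275995620825 88.07480361241963
bar [0.67360792 0.08255827 0.072     ] [ 0.66985596 -0.0394247   0.072     ] [0.67173194 0.02156678 0.072     ] 88.23824847644904
bar scene [ 0.67298344 -0.04051301  0.072     ] [0.67922614 0.08216234 0.072     ]
```

>>> play_rows --pt "0 0 -0.3 0.21 -1" --pt "0 0 -0.3 0.21 -1" --pt "0 0 -0.3 0.21 -1" --pt "0 0 -0.3 0.21 -1" --pt "0 0 -0.2 0.22 -1" --newtons 30

```text
time: 0.78
eef_pos: [0.1409, 0.5057, 0.3233]
ee_rot: [[-0.445, 0.896, 0.0], [0.896, 0.445, 0.0], [0.0, 0.0, -1.0]]
contact_force: [-0.1, 0.2, -0.1]
grip_width: 0.0882
```

>>> play_rows --pt "-0.67 0.2 0 0 -1" --pt "-0.67 0.2 0 0 -1" --pt "-0.67 0.2 0 0 -1" --pt "-0.67 0.2 0 0 -1" --pt "-0.67 0.2 0 0 -1" --pt "-0.67 0.2 0 0 -1" --pt "-0.67 0.2 0 0 -1" --pt "-0.67 0.2 0 0 -1"

```text
time: 1.78
eef_pos: [0.3721, 0.2605, 0.3226]
ee_rot: [[-0.45, 0.893, -0.0], [0.893, 0.45, -0.0], [0.0, -0.0, -1.0]]
contact_force: [1.1, 0.7, 0.1]
grip_width: 0.0885
```

>>> play_rows --pt "-0.67 0.2 0 0 -1" --pt "-0.67 0.2 0 0 -1" --pt "-0.67 0.2 0 0 -1" --pt "-0.67 0.2 0 0 -1" --pt "-0.67 0.2 0 0 -1" --pt "-0.67 0.2 0 0 -1" --pt "-0.67 0.2 0 0 -1" --pt "0 0 0 0 -1"

```text
time: 2.78
eef_pos: [0.5739, 0.0462, 0.3214]
ee_rot: [[-0.447, 0.894, -0.002], [0.894, 0.447, 0.0], [0.001, -0.002, -1.0]]
contact_force: [-0.5, 0.3, -0.1]
grip_width: 0.088
```

```bash
cat >> h.py <<'E'
def go(p,yaw=None):
    "shift left, in tool units (6 cm / 45 deg); the turn is to be made first"
    s=r.state(); R=np.array(s['ee_rot']); y0=np.degrees(np.arctan2(R[1,1],R[0,1]))
    if yaw is None: yaw=y0
    tr=(y0-yaw+90)%180-90 if False else (y0-yaw+180)%360-180
    a=np.radians(yaw); d=np.array(p)-s['eef_pos']
    print('yaw %.1f turn %.3f'%(y0,tr/45),'shift',np.round(np.array([-np.sin(a)*d[0]+np.cos(a)*d[1],np.cos(a)*d[0]+np.sin(a)*d[1],-d[2]])/.06,3))
E
python3 - <<'E'
from h import *
st(); c=shot('wrist','w1.png'); go([.602,.0155,.3],26.4)
print(proj(c,[.602,.0155,.228]))
E
```

```text
{'time': 2.775, 'eef_pos': [0.5739, 0.0462, 0.3214], 'ee_rot': [[-0.4473, 0.8944, -0.0019], [0.8944, 0.4473, 0.0], [0.0009, -0.0017, -1.0]], 'contact_force': [-0.4934, 0.3088, -0.0837], 'grip_width': 0.088, 'joints': [-0.1229, 0.3898, 1.1786, -0.0002, 1.5751, -0.5867]}
yaw 26.6 turn 0.006 shift [-0.692  0.194  0.365]
[289.99369977 259.74806394]
```

View pics/w1.png

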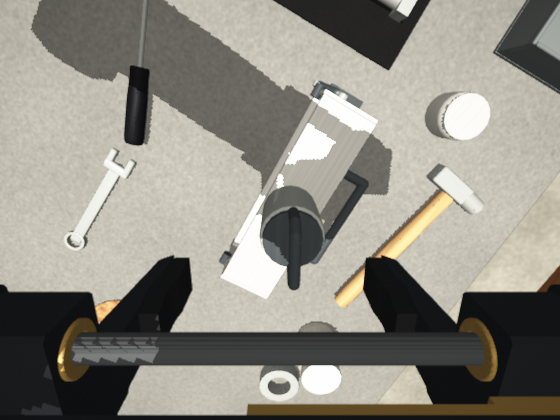

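Wrist view: the bail bar runs (293,212)–(294,285), parallel to the tool x axis, and the canister stands on the rest.

```bash
python3 - <<'E'
from h import *
c=shot('wrist')
a=onz(c,293,211,.228);b=onz(c,294.5,287,.228);print(a,b,(a+b)/2,np.degrees(np.arctan2(*(a-b)[[1,0]])))
p=(a+b)/2; go([p[0],p[1],.3],26.4); go([.603,.0155,.21],26.4)
E
```

```text
[0.58409792 0.05518707 0.228     ] [ 0.6166181  -0.00438212  0.228     ] [0.60035801 0.02540247 0.228     ] 118.63113206319983
yaw 26.7 turn 0.007 shift [-0.547  0.243  0.373]
yaw 26.7 turn 0.007 shift [-0.714  0.209  1.873]
```

>>> play_rows --pt "-0.35 0.11 0.2 0 -1" --pt "-0.34 0.11 0.3 0 -1" --pt "0 0 0.4 0 -1" --pt "0 0 0.4 0 -1" --pt "0 0 0.3 0 -1" --pt "0 0 0.27 0 -1" --pt "0 0 0 0 -1"

```text
time: 3.75
eef_pos: [0.603, 0.0171, 0.2092]
ee_rot: [[-0.45, 0.893, -0.002], [0.893, 0.45, 0.0], [0.001, -0.002, -1.0]]
contact_force: [1.0, 0.2, 0.8]
grip_width: 0.0883
```

>>> play_rows --pt "0 0 0 0 0" --pt "0 0 0 0 0.4" --pt "0 0 0 0 0.7" --pt "0 0 0 0 1" --pt "0 0 0 0 1" --pt "0 0 0 0 1" --pt "0 0 0 0 1" --pt "0 0 0 0 1"

```text
time: 4.75
eef_pos: [0.6034, 0.0171, 0.2105]
ee_rot: [[-0.45, 0.893, 0.0], [0.893, 0.45, 0.0], [0.0, 0.0, -1.0]]
contact_force: [1.3, 1.9, 0.5]
grip_width: 0.0106
```

```bash
python3 - <<'E'
from h import *
st(); c=shot('wrist','w2.png'); go([.603,.0155,.21],26.4)
E
```

```text
{'time': 4.75, 'eef_pos': [0.6034, 0.0171, 0.2105], 'ee_rot': [[-0.4497, 0.8932, 0.0001], [0.8932, 0.4497, 0.0], [0.0, 0.0001, -1.0]], 'contact_force': [1.2604, 1.9381, 0.514], 'grip_width': 0.0106, 'joints': [-0.1656, 0.5078, 1.2873, 0.0001, 1.3464, -0.6321]}
yaw 26.7 turn 0.007 shift [-0.021 -0.018  0.008]
```

View pics/w2.png

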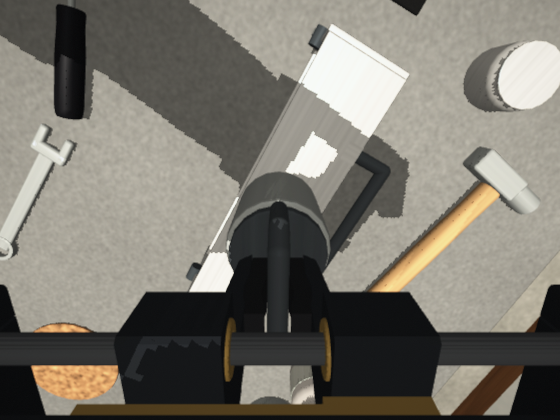

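Grip is on the bail (10.6 mm). Cross-check the cork from the scene view while lifting.

>>> play_rows --pt "0 0 -0.05 0 1" --pt "0 0 -0.1 0 1" --pt "0 0 -0.15 0 1" --pt "0 0 -0.2 0 1" --pt "0 0 -0.2 0 1" --pt "0 0 -0.15 0 1" --pt "0 0 -0.1 0 1" --pt "0 0 -0.05 0 1" --newtons 50

```text
time: 5.8
eef_pos: [0.6033, 0.0171, 0.2708]
ee_rot: [[-0.45, 0.893, 0.0], [0.893, 0.45, -0.0], [-0.0, 0.0, -1.0]]
contact_force: [-0.3, -0.2, -4.5]
grip_width: 0.0074
```

>>> play_rows --pt "-0.06 -0.07 0 0 1" --pt "-0.15 -0.17 0 0 1" --pt "-0.25 -0.28 0 0 1" --pt "-0.33 -0.37 0 0 1" --pt "-0.33 -0.37 0 0 1" --pt "-0.33 -0.37 0 0 1" --pt "-0.33 -0.37 0 0 1" --pt "-0.33 -0.37 0 0 1"

```text
time: 6.8
eef_pos: [0.5322, -0.1615, 0.2704]
ee_rot: [[-0.449, 0.893, -0.0], [0.893, 0.449, -0.0], [0.0, -0.0, -1.0]]
contact_force: [-0.1, -0.2, -6.0]
grip_width: 0.007
```

>>> play_rows --pt "-0.33 -0.37 0 0 1" --pt "-0.33 -0.37 0 0 1" --pt "-0.33 -0.37 0 0 1" --pt "-0.33 -0.37 0 0 1" --pt "-0.33 -0.37 0 0 1" --pt "-0.25 -0.28 0 0 1" --pt "-0.15 -0.17 0 0 1" --pt "-0.06 -0.07 0 0 1"

```text
time: 7.8
eef_pos: [0.463, -0.3374, 0.2704]
ee_rot: [[-0.449, 0.893, -0.0], [0.893, 0.449, 0.0], [0.0, 0.0, -1.0]]
contact_force: [-0.7, 0.7, -5.3]
grip_width: 0.0078
```

```bash
python3 - <<'E'
from h import *
import pickle
st(); c=shot('scene'); t=shot('top'); go([.4647,-.3364,.1145])
s=pickle.load(open('c0.pkl','rb'))['scene']; hsv=cv2.cvtColor(s['img'],cv2.COLOR_RGB2HSV)
m=cv2.inRange(hsv,(5,90,60),(20,255,255)); m[:,220:]=0; m[300:]=0
n,l,q,ce=cv2.connectedComponentsWithStats(m); i=1+q[1:,4].argmax()
el=cv2.fitEllipse(np.argwhere(l==i)[:,::-1].astype(np.float32)); w=np.array([onz(s,x,y,.004) for y,x in np.argwhere(l==i)]); print('cork scene',q[i],(w.max(0)+w.min(0))/2,w.max(0)-w.min(0))
a=c['img'][150:290,110:250];b=t['img'][160:300,300:440]
cv2.imwrite('pics/c2.png',cv2.resize(np.hstack([a,b]),(800,400),interpolation=cv2.INTER_CUBIC)[:,:,::-1])
E
```

```text
{'time': 7.8, 'eef_pos': [0.463, -0.3374, 0.2704], 'ee_rot': [[-0.4494, 0.8934, -0.0], [0.8934, 0.4494, 0.0002], [0.0002, 0.0001, -1.0]], 'contact_force': [-0.6843, 0.7016, -5.2895], 'grip_width': 0.0078, 'joints': [-0.8343, 0.4006, 1.2923, 0.0001, 1.4488, -1.3004]}
yaw 26.7 turn 0.000 shift [-0.003  0.026  2.599]
cork scene [ 142  243   49   32 1182] [ 0.47048139 -0.33895839  0.004     ] [0.12984736 0.12619109 0.        ]
```

View pics/c2.png

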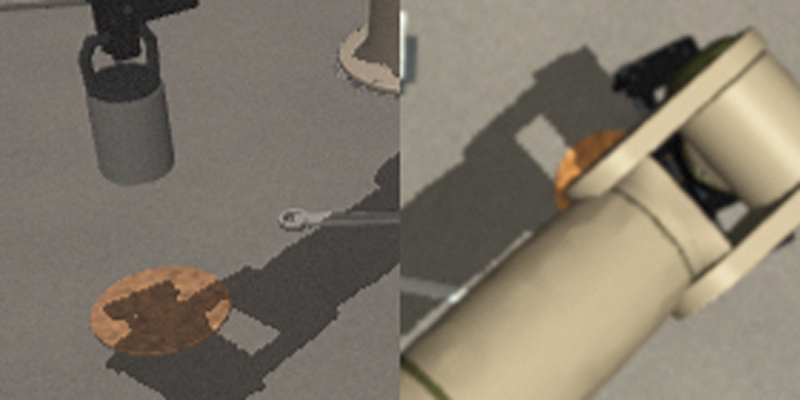

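Canister hangs upright over the cork mat. Lowering it.

>>> play_rows --pt "-0.02 0.03 0.15 0 1" --pt "-0.02 0.03 0.3 0 1" --pt "0 0 0.4 0 1" --pt "0 0 0.4 0 1" --pt "0 0 0.4 0 1" --pt "0 0 0.3 0 1" --pt "0 0 0.2 0 1" --pt "0 0 0.15 0 1"

```text
time: 8.9
eef_pos: [0.4677, -0.3372, 0.132]
ee_rot: [[-0.45, 0.893, -0.0], [0.893, 0.45, 0.0], [0.0, -0.0, -1.0]]
contact_force: [0.1, 0.3, -3.7]
grip_width: 0.0074
```

>>> play_rows --pt "0 0 0.08 0 1" --pt "0 0 0.06 0 1" --pt "0 0 0.05 0 1" --pt "0 0 0.03 0 1" --pt "0 0 0 0 1"

```text
time: 9.52
eef_pos: [0.4675, -0.3375, 0.1193]
ee_rot: [[-0.45, 0.893, -0.0], [0.893, 0.45, 0.0], [0.0, -0.0, -1.0]]
contact_force: [0.3, -0.5, -4.3]
grip_width: 0.0073
```

```bash
python3 - <<'E'
from h import *
st(); c=shot('scene')
print(proj(c,[.4675,-.3378,.004]))
cv2.imwrite('pics/c3.png',cv2.resize(c['img'][150:290,90:250],(640,560),interpolation=cv2.INTER_CUBIC)[:,:,::-1])
E
```

```text
{'time': 9.525, 'eef_pos': [0.4675, -0.3375, 0.1193], 'ee_rot': [[-0.4497, 0.8932, -0.0], [0.8932, 0.4497, 0.0], [0.0, -0.0, -1.0]], 'contact_force': [0.3413, -0.5324, -4.291], 'grip_width': 0.0073, 'joints': [-0.8284, 0.5394, 1.4893, 0.0, 1.113, -1.2949]}
[166.60667199 256.85210041]
```

View pics/c3.png

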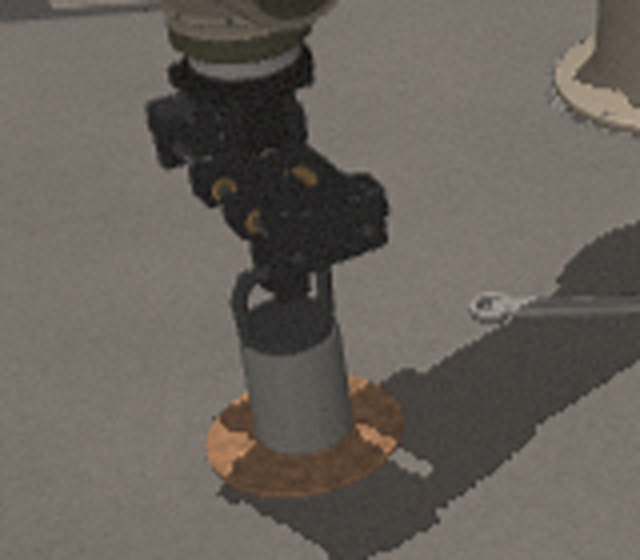

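Canister centred on the mat in image (its base at about (304,425), mat centre at (306,427)). Lowering the last 5 mm.

>>> play_rows --pt "0 0 0.03 0 1" --pt "0 0 0.03 0 1" --pt "0 0 0.02 0 1" --pt "0 0 0 0 1"

```text
time: 10.07
eef_pos: [0.4675, -0.3376, 0.1146]
ee_rot: [[-0.45, 0.893, 0.0], [0.893, 0.45, -0.0], [-0.0, -0.0, -1.0]]
contact_force: [0.3, -0.4, -4.0]
grip_width: 0.0074
```

>>> play_rows --pt "0 0 0.02 0 1" --pt "0 0 0 0 1"

```text
time: 10.32
eef_pos: [0.4678, -0.338, 0.1145]
ee_rot: [[-0.45, 0.893, 0.001], [0.893, 0.45, -0.002], [-0.002, 0.0, -1.0]]
contact_force: [-2.3, 0.7, 5.4]
grip_width: 0.0071
```

>>> play_rows --pt "0 0 0.02 0 1" --pt "0 0 0 0 1"

```text
time: 10.58
eef_pos: [0.4681, -0.3383, 0.1145]
ee_rot: [[-0.45, 0.893, 0.002], [0.893, 0.45, -0.003], [-0.004, 0.001, -1.0]]
contact_force: [-3.1, 1.9, 12.4]
grip_width: 0.0074
```

>>> play_rows --pt "0 0 -0.03 0 1" --pt "0 0 0 0 0.7" --pt "0 0 0 0 0.4" --pt "0 0 0 0 0" --pt "0 0 0 0 -0.5" --pt "0 0 0 0 -0.5" --pt "0 0 -0.1 0 -0.5" --pt "0 0 -0.2 0 -0.5"

```text
time: 11.58
eef_pos: [0.4674, -0.3374, 0.1324]
ee_rot: [[-0.45, 0.893, -0.0], [0.893, 0.45, 0.0], [0.001, -0.0, -1.0]]
contact_force: [-0.1, -0.0, 0.6]
grip_width: 0.0663
```

>>> play_rows --pt "0 0 -0.4 0 -0.5" --pt "0 0 -0.5 0 -0.5" --pt "0 0 -0.5 0 -0.5" --pt "0 0 -0.5 0.1 -0.5" --pt "0 0 -0.4 0.2 0.3" --pt "0 0 -0.3 0.2 0.45" --pt "0 0 -0.2 0.14 0.45" --pt "0 0 0 0 0.45"

```text
time: 12.58
eef_pos: [0.4676, -0.3376, 0.3014]
ee_rot: [[0.035, 0.999, 0.002], [0.999, -0.035, -0.002], [-0.002, 0.002, -1.0]]
contact_force: [-0.6, 0.7, -0.9]
grip_width: 0.0281
```

```bash
python3 - <<'E'
from h import *
st(); c=shot('scene')
go([.673-.02,.022,.22],-2.1)
E
```

```text
{'time': 12.575, 'eef_pos': [0.4676, -0.3376, 0.3014], 'ee_rot': [[0.0351, 0.9994, 0.0017], [0.9994, -0.0351, -0.0019], [-0.0018, 0.0018, -1.0]], 'contact_force': [-0.5981, 0.651, -0.8638], 'grip_width': 0.0281, 'joints': [-0.8284, 0.3952, 1.2213, -0.0, 1.5226, -0.7933]}
yaw -1.9 turn 0.004 shift [6.101 2.871 1.34 ]
```

>>> play_rows --pt "0.25 0.1 0 0 0.45" --pt "0.45 0.2 0 0 0.45" --pt "0.5 0.25 0 0 0.45" --pt "0.5 0.25 0 0 0.45" --pt "0.5 0.25 0 0 0.45" --pt "0.5 0.25 0 0 0.45" --pt "0.5 0.25 0.1 0 0.45" --pt "0.5 0.25 0.1 0 0.45"

```text
time: 13.62
eef_pos: [0.5838, -0.1174, 0.2874]
ee_rot: [[0.034, 0.999, -0.001], [0.999, -0.034, 0.0], [0.0, -0.001, -1.0]]
contact_force: [0.6, -0.3, 0.4]
grip_width: 0.0243
```

>>> play_rows --pt "0.5 0.25 0.2 0 0.45" --pt "0.5 0.25 0.2 0 0.45" --pt "0.5 0.2 0.2 0 0.45" --pt "0.5 0.2 0.2 0 0.45" --pt "0.3 0.12 0.2 0 0.45" --pt "0.1 0.05 0.14 0 0.45" --pt "0 0 0 0 0.45"

```text
time: 14.5
eef_pos: [0.6525, 0.0218, 0.2188]
ee_rot: [[0.036, 0.999, -0.001], [0.999, -0.036, -0.0], [-0.0, -0.001, -1.0]]
contact_force: [-0.1, 0.3, 0.2]
grip_width: 0.0244
```

```bash
python3 - <<'E'
from h import *
st(); c=shot('wrist','w3.png')
for p in([.673,.022,.072],[.675,.076,.072],[.671,-.032,.072]): print(proj(c,p))
E
```

```text
{'time': 14.5, 'eef_pos': [0.6525, 0.0218, 0.2188], 'ee_rot': [[0.036, 0.9994, -0.0013], [0.9994, -0.036, -0.0], [-0.0001, -0.0013, -1.0]], 'contact_force': [-0.0942, 0.3012, 0.217], 'grip_width': 0.0244, 'joints': [-0.1456, 0.6178, 1.0886, -0.0002, 1.4365, -0.1095]}
[298.32071528 194.24014626]
[299.68403374 135.21487842]
[297.10361991 246.93464298]
```

View pics/w3.png

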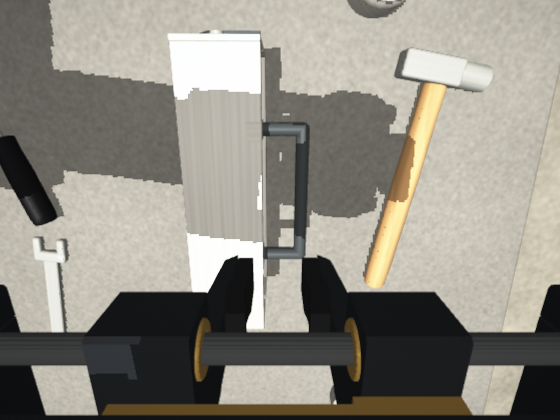

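Wrist view: pull bar is vertical at column about 300, rows 132–252, parallel to the tool x axis, and 2 px right of the prediction. So the bar is at about x=0.675, y=0.023.

>>> play_rows --pt "0.02 0.18 0.1 0 0.45" --pt "0 0.19 0.3 0 0.45" --pt "0 0 0.4 0 0.45" --pt "0 0 0.4 0 0.45" --pt "0 0 0.3 0 0.45" --pt "0 0 0.3 0 0.45" --pt "0 0 0.2 0 0.45" --pt "0 0 0 0 0.45"

```text
time: 15.55
eef_pos: [0.6748, 0.0224, 0.0988]
ee_rot: [[0.036, 0.999, -0.001], [0.999, -0.036, 0.0], [0.0, -0.001, -1.0]]
contact_force: [0.0, -0.1, -1.2]
grip_width: 0.0241
```

```bash
python3 - <<'E'
from h import *
st(); c=shot('wrist','w4.png'); go([.675,.023,.056],-2.1)
for p in([.674,.081,.072],[.675,.023,.072]): print(proj(c,p))
E
```

```text
{'time': 15.55, 'eef_pos': [0.6748, 0.0224, 0.0988], 'ee_rot': [[0.0362, 0.9993, -0.0012], [0.9993, -0.0362, 0.0001], [0.0001, -0.0012, -1.0]], 'contact_force': [0.0344, -0.0826, -1.2312], 'grip_width': 0.0241, 'joints': [-0.1399, 0.7663, 1.1487, -0.0, 1.2278, -0.1037]}
yaw -2.1 turn 0.001 shift [ 0.01  -0.004  0.728]
[270.02347126 151.02472863]
[275.97150325 250.64857828]
```

View pics/w4.png

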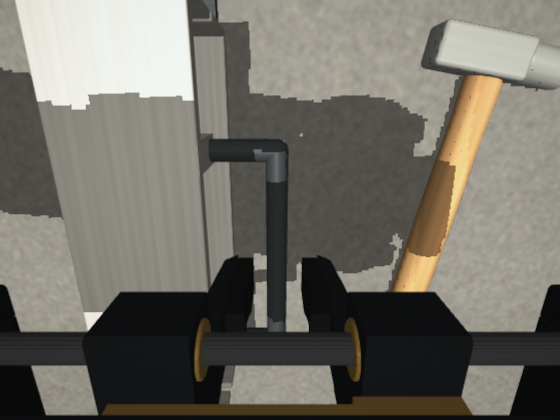

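Bar centred between the fingers (column 277; finger edges 253 and 302). Descend and close.

>>> play_rows --pt "0 0.01 0.12 0 0.45" --pt "0 0.02 0.15 0 0.45" --pt "0 0 0.15 0 0.45" --pt "0 0 0.15 0 0.45" --pt "0 0 0.1 0 0.45" --pt "0 0 0.05 0 0.45" --pt "0 0 0 0 0.45"

```text
time: 16.48
eef_pos: [0.6769, 0.0224, 0.0563]
ee_rot: [[0.036, 0.999, -0.0], [0.999, -0.036, -0.0], [-0.0, -0.0, -1.0]]
contact_force: [-0.5, 0.4, -0.1]
grip_width: 0.0243
```

>>> play_rows --pt "0 0 0 0 0.7" --pt "0 0 0 0 0.9" --pt "0 0 0 0 1" --pt "0 0 0 0 1" --pt "0 0 0 0 1" --newtons 20

```text
time: 17.1
eef_pos: [0.6743, 0.0225, 0.0564]
ee_rot: [[0.036, 0.999, -0.008], [0.999, -0.036, 0.0], [-0.0, -0.008, -1.0]]
contact_force: [-16.1, -0.3, 8.1]
grip_width: 0.0114
```

```bash
python3 - <<'E'
import numpy as np
a=np.radians(11.83+np.linspace(0,180,41)); y=107.3*np.cos(a)/60; z=-107.3*np.sin(a)/60
dy,dz=np.diff(np.round(y,2)),np.diff(np.round(z,2)); dy[0]-=.04
for k in range(0,40,8): print([[0,round(p,2),round(q,2),0,1] for p,q in zip(dy[k:k+8],dz[k:k+8])])
E
```

```text
[[0, np.float64(-0.07), np.float64(-0.13), 0, 1], [0, np.float64(-0.05), np.float64(-0.14), 0, 1], [0, np.float64(-0.05), np.float64(-0.13), 0, 1], [0, np.float64(-0.07), np.float64(-0.12), 0, 1], [0, np.float64(-0.07), np.float64(-0.12), 0, 1], [0, np.float64(-0.09), np.float64(-0.11), 0, 1], [0, np.float64(-0.09), np.float64(-0.11), 0, 1], [0, np.float64(-0.1), np.float64(-0.1), 0, 1]]
[[0, np.float64(-0.11), np.float64(-0.09), 0, 1], [0, np.float64(-0.11), np.float64(-0.08), 0, 1], [0, np.float64(-0.12), np.float64(-0.07), 0, 1], [0, np.float64(-0.13), np.float64(-0.06), 0, 1], [0, np.float64(-0.13), np.float64(-0.05), 0, 1], [0, np.float64(-0.13), np.float64(-0.05), 0, 1], [0, np.float64(-0.14), np.float64(-0.03), 0, 1], [0, np.float64(-0.14), np.float64(-0.02), 0, 1]]
[[0, np.float64(-0.14), np.float64(-0.01), 0, 1], [0, np.float64(-0.14), np.float64(0.0), 0, 1], [0, np.float64(-0.14), np.float64(0.02), 0, 1], [0, np.float64(-0.14), np.float64(0.02), 0, 1], [0, np.float64(-0.13), np.float64(0.03), 0, 1], [0, np.float64(-0.14), np.float64(0.05), 0, 1], [0, np.float64(-0.13), np.float64(0.05), 0, 1], [0, np.float64(-0.12), np.float64(0.07), 0, 1]]
[[0, np.float64(-0.12), np.float64(0.07), 0, 1], [0, np.float64(-0.11), np.float64(0.09), 0, 1], [0, np.float64(-0.11), np.float64(0.09), 0, 1], [0, np.float64(-0.1), np.float64(0.1), 0, 1], [0, np.float64(-0.09), np.float64(0.11), 0, 1], [0, np.float64(-0.08), np.float64(0.11), 0, 1], [0, np.float64(-0.07), np.float64(0.12), 0, 1], [0, np.float64(-0.06), np.float64(0.13), 0, 1]]
[[0, np.float64(-0.05), np.float64(0.13), 0, 1], [0, np.float64(-0.05), np.float64(0.13), 0, 1], [0, np.float64(-0.03), np.float64(0.14), 0, 1], [0, np.float64(-0.02), np.float64(0.14), 0, 1], [0, np.float64(-0.01), np.float64(0.14), 0, 1], [0, np.float64(0.0), np.float64(0.14), 0, 1], [0, np.float64(0.02), np.float64(0.14), 0, 1], [0, np.float64(0.02), np.float64(0.14), 0, 1]]
```

>>> play_rows --pt "0 -0.07 -0.13 0 1" --pt "0 -0.05 -0.14 0 1" --pt "0 -0.05 -0.13 0 1" --pt "0 -0.07 -0.12 0 1" --pt "0 -0.07 -0.12 0 1" --pt "0 -0.09 -0.11 0 1" --pt "0 -0.09 -0.11 0 1" --pt "0 -0.1 -0.1 0 1"

```text
time: 18.1
eef_pos: [0.6426, 0.0237, 0.1159]
ee_rot: [[0.036, 0.999, 0.005], [0.999, -0.036, -0.0], [0.0, 0.005, -1.0]]
contact_force: [7.2, 1.7, 2.3]
grip_width: 0.011
```

>>> play_rows --pt "0 -0.11 -0.09 0 1" --pt "0 -0.11 -0.08 0 1" --pt "0 -0.12 -0.07 0 1" --pt "0 -0.13 -0.06 0 1" --pt "0 -0.13 -0.05 0 1" --pt "0 -0.13 -0.05 0 1" --pt "0 -0.14 -0.03 0 1" --pt "0 -0.14 -0.02 0 1"

```text
time: 19.1
eef_pos: [0.5813, 0.0261, 0.1428]
ee_rot: [[0.036, 0.999, 0.004], [0.999, -0.036, 0.0], [0.0, 0.004, -1.0]]
contact_force: [2.5, 4.1, 3.9]
grip_width: 0.0109
```

>>> play_rows --pt "0 -0.14 -0.01 0 1" --pt "0 -0.14 0 0 1" --pt "0 -0.14 0.02 0 1" --pt "0 -0.14 0.02 0 1" --pt "0 -0.13 0.03 0 1" --pt "0 -0.14 0.05 0 1" --pt "0 -0.13 0.05 0 1" --pt "0 -0.12 0.07 0 1"

```text
time: 20.1
eef_pos: [0.5152, 0.0284, 0.1266]
ee_rot: [[0.036, 0.999, -0.001], [0.999, -0.036, 0.0], [0.0, -0.001, -1.0]]
contact_force: [-0.1, 5.1, 1.3]
grip_width: 0.0111
```

>>> play_rows --pt "0 -0.12 0.07 0 1" --pt "0 -0.11 0.09 0 1" --pt "0 -0.11 0.09 0 1" --pt "0 -0.1 0.1 0 1" --pt "0 -0.09 0.11 0 1" --pt "0 -0.08 0.11 0 1" --pt "0 -0.07 0.12 0 1" --pt "0 -0.06 0.13 0 1"

```text
time: 21.1
eef_pos: [0.4713, 0.0297, 0.0773]
ee_rot: [[0.036, 0.999, -0.001], [0.999, -0.036, -0.0], [-0.0, -0.001, -1.0]]
contact_force: [-1.5, 2.4, -0.6]
grip_width: 0.0111
```

>>> play_rows --pt "0 -0.05 0.13 0 1" --pt "0 -0.05 0.13 0 1" --pt "0 -0.03 0.14 0 1" --pt "0 -0.02 0.14 0 1" --pt "0 -0.01 0.14 0 1" --pt "0 0 0.14 0 1" --pt "0 0.02 0.14 0 1" --pt "0 0.02 0.14 0 1"

```text
time: 22.1
eef_pos: [0.464, 0.03, 0.0111]
ee_rot: [[0.036, 0.999, -0.002], [0.999, -0.036, 0.0], [-0.0, -0.002, -1.0]]
contact_force: [-4.2, -0.2, -2.4]
grip_width: 0.0105
```

>>> play_rows --pt "0 0 0.02 0 1" --pt "0 0 0 0 0.45" --pt "0 0 0 0 0.45" --pt "0 0 0 0 0.45" --pt "0 0 -0.15 0 0.45" --pt "0 0 -0.3 0 0.45" --pt "0 0 -0.4 0 0.45" --pt "0 0 -0.5 0 0.45"

```text
time: 23.1
eef_pos: [0.4645, 0.0301, 0.093]
ee_rot: [[0.036, 0.999, 0.0], [0.999, -0.036, 0.0], [0.0, 0.0, -1.0]]
contact_force: [0.1, -0.2, -0.7]
grip_width: 0.024
```

>>> play_rows --pt "0 0 -0.6 0 -1" --pt "0 0 -0.6 0 -1" --pt "0 0 -0.6 0 -1" --pt "0.3 -0.3 -0.6 0 -1" --pt "0.5 -0.5 -0.4 0 -1" --pt "0.6 -0.6 -0.2 0 -1" --pt "0.5 -0.5 0 0 -1" --pt "0.2 -0.2 0 0 -1"

```text
time: 24.1
eef_pos: [0.342, 0.1615, 0.2725]
ee_rot: [[0.034, 0.999, 0.002], [0.999, -0.034, 0.0], [0.0, 0.002, -1.0]]
contact_force: [0.3, 0.1, -0.5]
grip_width: 0.0885
```

```bash
python3 - <<'E'
from h import *
import pickle
st(); t=shot('top'); s=shot('scene'); pickle.dump({'top':t,'scene':s},open('c1.pkl','wb'))
a=cv2.resize(t['img'][150:230,190:330],(800,457),interpolation=cv2.INTER_CUBIC)
cv2.imwrite('pics/t2.png',a[:,:,::-1])
E
```

```text
{'time': 24.1, 'eef_pos': [0.342, 0.1615, 0.2725], 'ee_rot': [[0.0343, 0.9994, 0.0015], [0.9994, -0.0343, 0.0002], [0.0002, 0.0015, -1.0]], 'contact_force': [0.2648, 0.0667, -0.4932], 'grip_width': 0.0885, 'joints': [0.1286, -0.0493, 1.8257, -0.0, 1.3637, 0.1629]}
```

View pics/t2.png

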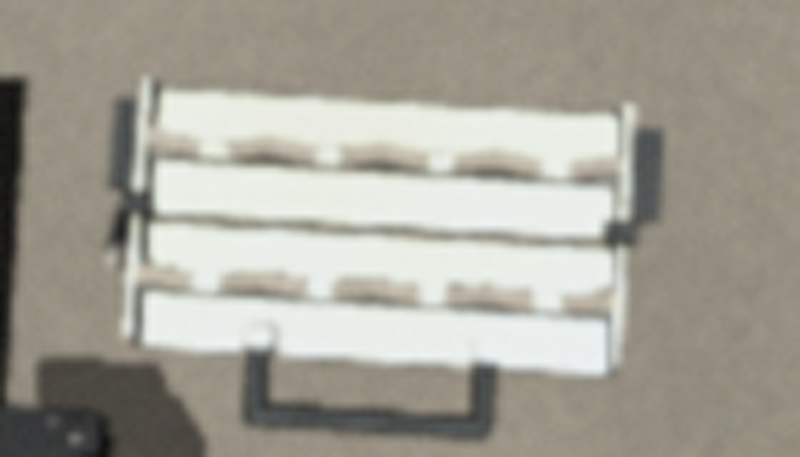

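The rest is open and flat: rails in rows ~145–175 and ~270–310, bar below at row ~415, four notch pairs visible. Computing the stand pose and fresh spindle poses.

```bash
cat > sp.py <<'E'
from h import *
def spin(t,verbose=True):
    g=cv2.cvtColor(t['img'],cv2.COLOR_RGB2GRAY); k=np.zeros_like(g); k[163:272,121:190]=1
    n,l,s,c=cv2.connectedComponentsWithStats(((g>80)&(k>0)).astype(np.uint8))
    for i in range(1,n):
        if 150<s[i,4]<1200 and 20<max(s[i,2:4])<65:
            rc=cv2.minAreaRect(np.argwhere(l==i)[:,::-1].astype(np.float32)); w=np.array([onz(t,*p,.025)[:2] for p in cv2.boxPoints(rc)]); e=[w[1]-w[0],w[2]-w[1]]; L=max(e,key=np.linalg.norm)
            print('sp',onz(t,*rc[0],.025).round(4),np.linalg.norm(e,axis=1).round(3),'ang %.1f'%((np.degrees(np.arctan2(L[1],L[0]))+90)%180-90))
E
python3 - <<'E'
from sp import *
import pickle
d=pickle.load(open('c1.pkl','rb')); t=d['top']
P=lambda u,v,z:onz(t,190+u/5.714,150+v/5.714,z)
C=np.array([P(*p,.05) for p in((142,78),(634,105),(620,370),(126,343))]); print(C.round(4),C.mean(0))
v=C[0]+C[3]-C[1]-C[2]; print(np.degrees(np.arctan2(v[1],v[0])))
print('bar',P(256,412,.028),P(482,426,.028))
far=[P(x,y,.03) for x,y in((212,150),(330,155),(441,161),(556,166))]; near=[P(x,y,.03) for x,y in((205,280),(320,287),(433,293),(548,299))]
print(np.mean(far,0),np.mean(near,0))
spin(t)
cv2.imwrite('pics/m.png',cv2.resize(t['img'][155:280,110:200],(576,800))[:,:,::-1])
E
```

```text
[[ 0.6395  0.1527  0.05  ]
 [ 0.6303 -0.1064  0.05  ]
 [ 0.4901 -0.1011  0.05  ]
 [ 0.4989  0.1562  0.05  ]] [0.56469735 0.02535942 0.05      ]
87.9985403368947
bar [0.46629168 0.08911289 0.028     ] [ 0.46140204 -0.03008183  0.028     ]
[0.60307102 0.02456324 0.03      ] [0.53232554 0.02720187 0.03      ]
sp [0.5693 0.3811 0.025 ] [0.134 0.034] ang -5.9
sp [0.5666 0.2941 0.025 ] [0.131 0.034] ang -0.4
sp [0.4052 0.3884 0.025 ] [0.134 0.035] ang -4.4
```

>>> play_rows --pt "0 0.2 0 -0.2 -0.2" --pt "0 0.2 0 -0.2 -0.2" --pt "0 0.2 0 -0.2 -0.2" --pt "0 0.2 0 -0.2 -0.2" --pt "0 0.2 0 -0.2 -0.2" --pt "0 0 0 -0.2 -0.2" --pt "0 0 0 -0.2 -0.2" --pt "0 0 0 -0.2 -0.2"

```text
time: 25.2
eef_pos: [0.4006, 0.1755, 0.2715]
ee_rot: [[-0.941, 0.34, -0.0], [0.34, 0.941, -0.0], [0.0, -0.001, -1.0]]
contact_force: [0.2, -0.4, 0.1]
grip_width: 0.0532
```

>>> play_rows --pt "0 0 0 -0.2 -0.2" --pt "0 0 0 -0.2 -0.2" --pt "0 0 0 -0.03 -0.2"

```text
time: 25.58
eef_pos: [0.4004, 0.1757, 0.2715]
ee_rot: [[-1.0, 0.014, -0.0], [0.014, 1.0, -0.0], [0.0, -0.0, -1.0]]
contact_force: [1.0, -0.4, 0.6]
grip_width: 0.0529
```

```bash
python3 - <<'E'
from h import *
st(); go([.569,.294,.2],89.6)
E
```

```text
{'time': 25.575, 'eef_pos': [0.4004, 0.1757, 0.2715], 'ee_rot': [[-0.9999, 0.0141, -0.0003], [0.0141, 0.9999, -0.0003], [0.0003, -0.0003, -1.0]], 'contact_force': [0.9542, -0.3519, 0.6165], 'grip_width': 0.0529, 'joints': [0.1444, 0.0919, 1.6835, -0.0002, 1.3665, -1.4123]}
yaw 89.2 turn -0.009 shift [-2.797  1.992  1.192]
```

>>> play_rows --pt "-0.3 0.2 0 -0.01 -0.2" --pt "-0.4 0.3 0.1 0 -0.2" --pt "-0.5 0.35 0.2 0 -0.2" --pt "-0.5 0.35 0.3 0 -0.2" --pt "-0.5 0.35 0.3 0 -0.2" --pt "-0.4 0.3 0.2 0 -0.2" --pt "-0.2 0.14 0.1 0 -0.2" --pt "0 0 0 0 -0.2"

```text
time: 26.58
eef_pos: [0.5687, 0.2945, 0.1983]
ee_rot: [[-1.0, 0.007, -0.002], [0.007, 1.0, -0.001], [0.002, -0.001, -1.0]]
contact_force: [-0.1, -0.4, 0.4]
grip_width: 0.0525
```

```bash
cat >> sp.py <<'E'
def wsp(c):
    "bright blobs of spindle size in the wrist picture"
    g=cv2.cvtColor(c['img'],cv2.COLOR_RGB2GRAY); n,l,s,ce=cv2.connectedComponentsWithStats((g>70).astype(np.uint8))
    for i in range(1,n):
        if 1500<s[i,4]<30000:
            rc=cv2.minAreaRect(np.argwhere(l==i)[:,::-1].astype(np.float32)); w=np.array([onz(c,*p,.025)[:2] for p in cv2.boxPoints(rc)]); e=[w[1]-w[0],w[2]-w[1]]; L=max(e,key=np.linalg.norm)
            print('blob',s[i],onz(c,*rc[0],.025).round(4),np.linalg.norm(e,axis=1).round(3),'ang %.1f'%((np.degrees(np.arctan2(L[1],L[0]))+90)%180-90))
E
python3 - <<'E'
from sp import *
st(); c=shot('wrist','w5.png'); wsp(c)
E
```

```text
{'time': 26.575, 'eef_pos': [0.5687, 0.2945, 0.1983], 'ee_rot': [[-1.0, 0.0072, -0.0017], [0.0072, 1.0, -0.0007], [0.0017, -0.0007, -1.0]], 'contact_force': [-0.1412, -0.4281, 0.3953], 'grip_width': 0.0525, 'joints': [0.2953, 0.6016, 1.1686, -0.0001, 1.3733, -1.2683]}
blob [ 354    0   38   85 2293] [0.4372 0.3833 0.025 ] [0.068 0.03 ] ang -4.9
blob [ 256  119   33  129 3011] [0.5648 0.2899 0.025 ] [0.03  0.133] ang 0.2
blob [ 335  120   54  131 3135] [0.5677 0.379  0.025 ] [0.135 0.036] ang -5.2
blob [ 144  342  136   12 1546] [0.7681 0.2144 0.025 ] [0.162 0.016] ang 89.6
blob [ 295  342  112   19 1595] [0.7745 0.3826 0.025 ] [0.027 0.133] ang 89.6
blob [ 175  365  205   40 7252] [0.8261 0.2931 0.025 ] [0.252 0.064] ang 89.6
```

View pics/w5.png

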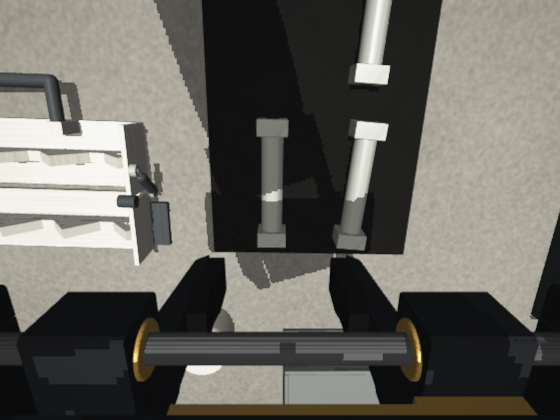

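Wrist view (picture 12): two spindles at (272,185) and (361,185) and a third at (375,40). The rest is to the left. Target spindle B at about (0.566, 0.291).

>>> play_rows --pt "0.02 -0.03 0.2 0 -0.2" --pt "0.02 -0.03 0.4 0 -0.2" --pt "0 0 0.5 0 -0.2" --pt "0 0 0.5 0 -0.2" --pt "0 0 0.5 0 -0.2" --pt "0 0 0.4 0 -0.2" --pt "0 0 0.2 0 -0.2" --pt "0 0 0 0 -0.2"

```text
time: 27.62
eef_pos: [0.5654, 0.2912, 0.0375]
ee_rot: [[-1.0, 0.005, -0.001], [0.005, 1.0, -0.0], [0.001, -0.0, -1.0]]
contact_force: [-0.4, -0.1, 1.0]
grip_width: 0.0529
```

```bash
python3 - <<'E'
from sp import *
st(); c=shot('wrist','w6.png'); go([.566,.291,.007])
g=cv2.cvtColor(c['img'],cv2.COLOR_RGB2GRAY); cv2.imwrite('pics/w6.png',c['img'][:,:,::-1])
E
```

```text
{'time': 27.625, 'eef_pos': [0.5654, 0.2912, 0.0375], 'ee_rot': [[-1.0, 0.0051, -0.0008], [0.0051, 1.0, -0.0003], [0.0008, -0.0003, -1.0]], 'contact_force': [-0.4194, -0.1303, 0.9653], 'grip_width': 0.0529, 'joints': [0.2916, 0.759, 1.3412, -0.0, 1.0423, -1.274]}
yaw 89.7 turn 0.000 shift [-0.002 -0.006  0.521]
```

View pics/w6.png

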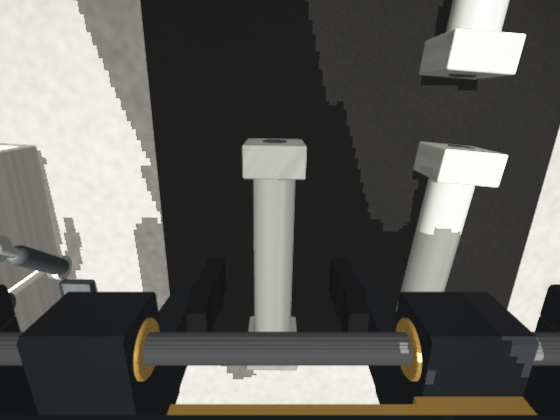

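Spindle at column 274, between fingers at 225 and 330: centred. Collar top edges at rows 147 and 179 give the endways offset.

```bash
python3 - <<'E'
from sp import *
c=shot('wrist'); a=onz(c,274,147,.034);b=onz(c,274,179,.034); print(a,b,a[0]+.065,b[0]+.049)
E
```

```text
[0.50362824 0.2906884  0.034     ] [0.5185914  0.29057328 0.034     ] 0.5686282427497593 0.5675914042775787
```

>>> play_rows --pt "0 -0.02 0.15 0 -0.2" --pt "0 0 0.15 0 -0.2" --pt "0 0 0.1 0 -0.2" --pt "0 0 0.08 0 -0.2" --pt "0 0 0.03 0 -0.2" --pt "0 0 0 0 -0.2"

```text
time: 28.48
eef_pos: [0.5658, 0.2903, 0.0071]
ee_rot: [[-1.0, 0.005, 0.0], [0.005, 1.0, 0.0], [-0.0, 0.0, -1.0]]
contact_force: [-0.3, -0.1, -0.1]
grip_width: 0.053
```

>>> play_rows --pt "-0.04 0 0 0 -0.2" --pt "0 0 0 0 0.2" --pt "0 0 0 0 0.5" --pt "0 0 0 0 1" --pt "0 0 0 0 1" --pt "0 0 0 0 1" --pt "0 0 0 0 1" --newtons 45

```text
time: 29.35
eef_pos: [0.5681, 0.2901, 0.0072]
ee_rot: [[-1.0, 0.005, -0.0], [0.005, 1.0, -0.0], [0.0, -0.0, -1.0]]
contact_force: [-0.5, -1.7, 1.5]
grip_width: 0.0207
```

>>> play_rows --pt "0 0 -0.05 0 1" --pt "0 0 -0.1 0 1" --pt "0 0 -0.2 0 1" --pt "0 0 -0.3 0 1" --pt "0 0 -0.3 0 1" --pt "0 0 -0.3 0 1" --pt "0 0 -0.2 0 1" --pt "0 0 -0.1 0 1"

```text
time: 30.35
eef_pos: [0.5683, 0.2903, 0.101]
ee_rot: [[-1.0, 0.005, 0.001], [0.005, 1.0, 0.0], [-0.001, 0.0, -1.0]]
contact_force: [-0.4, -0.0, -3.0]
grip_width: 0.0208
```

```bash
python3 - <<'E'
from sp import *
st(); c=shot('wrist','w7.png'); go([.5717,.1157,.11],87.95); spin(shot('top'))
E
```

```text
{'time': 30.35, 'eef_pos': [0.5683, 0.2903, 0.101], 'ee_rot': [[-1.0, 0.0048, 0.0007], [0.0048, 1.0, 0.0002], [-0.0007, 0.0002, -1.0]], 'contact_force': [-0.4237, -0.004, -2.9714], 'grip_width': 0.0208, 'joints': [0.2889, 0.684, 1.2922, -0.0, 1.1647, -1.2771]}
yaw 89.7 turn 0.040 shift [-0.159 -2.906 -0.145]
```

>>> play_rows --pt "0 0 -0.15 0.04 1" --pt "-0.02 -0.25 -0.1 0 1" --pt "-0.03 -0.45 0 0 1" --pt "-0.03 -0.5 0 0 1" --pt "-0.03 -0.5 0 0 1" --pt "-0.03 -0.5 0 0 1" --pt "-0.02 -0.45 0 0 1" --pt "-0.01 -0.25 0 0 1"

```text
time: 31.45
eef_pos: [0.572, 0.1141, 0.1154]
ee_rot: [[-0.999, 0.038, 0.0], [0.038, 0.999, -0.0], [-0.0, -0.0, -1.0]]
contact_force: [-1.1, 0.6, -4.1]
grip_width: 0.0206
```

>>> play_rows --pt "0 0 0 0 1" --pt "0 0 0 0 1"

```text
time: 31.7
eef_pos: [0.572, 0.1166, 0.1152]
ee_rot: [[-0.999, 0.036, 0.0], [0.036, 0.999, 0.0], [-0.0, 0.0, -1.0]]
contact_force: [-0.7, -0.4, -4.1]
grip_width: 0.0208
```

```bash
python3 - <<'E'
from sp import *
st(); c=shot('wrist','w8.png'); go([.5725,.1157,.026],87.95)
t=shot('top'); s=shot('scene'); spin(t)
b=cv2.resize(s['img'][190:290,250:390],(560,400),interpolation=cv2.INTER_CUBIC)
cv2.imwrite('pics/v1.png',b[:,:,::-1])
for p in((.5725,.1157),(.5703,.0557)): print(proj(s,[*p,.05])-[250,190],proj(c,[*p,.05]))
cv2.imwrite('pics/v1.png',np.vstack([c['img'],cv2.resize(s['img'][200:290,250:410],(560,315),interpolation=cv2.INTER_CUBIC)])[:600,:,::-1])
E
```

```text
{'time': 31.7, 'eef_pos': [0.572, 0.1166, 0.1152], 'ee_rot': [[-0.9994, 0.0356, 0.0001], [0.0356, 0.9994, 0.0002], [-0.0001, 0.0002, -1.0]], 'contact_force': [-0.6663, -0.4325, -4.1099], 'grip_width': 0.0208, 'joints': [0.0005, 0.5585, 1.4695, 0.0003, 1.1135, -1.5348]}
yaw 88.0 turn 0.001 shift [-0.01  -0.017  1.485]
sp [0.5693 0.3811 0.025 ] [0.134 0.034] ang -5.9
sp [0.4052 0.3884 0.025 ] [0.134 0.035] ang -4.4
[90.23264791 55.48455094] [275.02068653 226.23293942]
[68.41540646 57.85563677] [188.8246194  226.15059143]
```

View pics/v1.png

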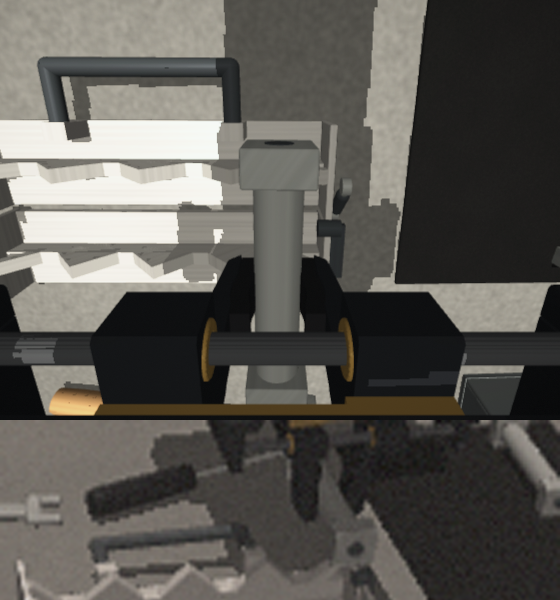

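Wrist view: spindle held level above the rest. Near-rail notch bottoms appear at about (160,180) and (65,180), far-rail ones at about (170,272) and (75,272). Compare with projections.

```bash
python3 - <<'E'
from sp import *
c=shot('wrist'); a=np.radians(-2.05); X=np.array([np.cos(a),np.sin(a)]);Y=np.array([-np.sin(a),np.cos(a)]);H=np.array([.5692,.0257])
for sx in(-36,36):
    for sy in(90,30,-30): print(sx,sy,[proj(c,[*(H+X*sx/1e3+Y*sy/1e3),z]).round(0).tolist() for z in(.026,.05)])
print('open leaf outer edge',proj(c,[*(H-X*.07+Y*.03),.05]),'bar',proj(c,[*(H-X*.105+Y*.0),.028]))
cv2.imwrite('pics/w9.png',cv2.resize(c['img'][100:290,0:330],(792,456),interpolation=cv2.INTER_CUBIC)[:,:,::-1])
E
```

```text
-36 90 [[275.0, 168.0], [275.0, 175.0]]
-36 30 [[193.0, 168.0], [184.0, 175.0]]
-36 -30 [[111.0, 168.0], [93.0, 175.0]]
36 90 [[275.0, 257.0], [275.0, 272.0]]
36 30 [[200.0, 257.0], [193.0, 272.0]]
36 -30 [[125.0, 257.0], [111.0, 272.0]]
open leaf outer edge [179.03986308 122.22789004] bar [137.86892572  65.02238841]
```

View pics/w9.png

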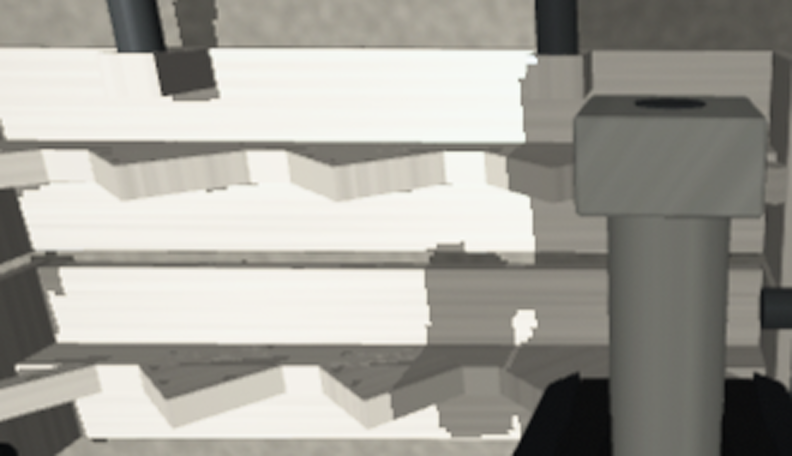

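Notch bottoms seen at pixel columns 194, 112 (near rail, row 169) and 200, 126 (far rail, row 258). These match the predictions within about 1 px, so lower away.

>>> play_rows --pt "-0.01 -0.02 0.15 0 1" --pt "0 0 0.25 0 1" --pt "0 0 0.3 0 1" --pt "0 0 0.25 0 1" --pt "0 0 0.2 0 1" --pt "0 0 0.15 0 1" --pt "0 0 0.1 0 1" --pt "0 0 0.05 0 1"

```text
time: 32.9
eef_pos: [0.5727, 0.1148, 0.028]
ee_rot: [[-0.999, 0.036, 0.0], [0.036, 0.999, -0.0], [-0.0, 0.0, -1.0]]
contact_force: [0.4, 0.5, -3.5]
grip_width: 0.0211
```

>>> play_rows --pt "0 0 0.03 0 1" --pt "0 0 0.02 0 1" --pt "0 0 0 0 1"

```text
time: 33.28
eef_pos: [0.5727, 0.1148, 0.0252]
ee_rot: [[-0.999, 0.036, 0.0], [0.036, 0.999, -0.0], [-0.0, 0.0, -1.0]]
contact_force: [-0.2, -0.8, -4.1]
grip_width: 0.0212
```

>>> play_rows --pt "0 0 0.02 0 1" --pt "0 0 0 0 1"

```text
time: 33.52
eef_pos: [0.5728, 0.1148, 0.0249]
ee_rot: [[-0.999, 0.036, 0.001], [0.036, 0.999, -0.0], [-0.001, -0.0, -1.0]]
contact_force: [-4.9, -0.4, 5.4]
grip_width: 0.0208
```

>>> play_rows --pt "0 0 0.02 0 1" --pt "0 0 0 0 1"

```text
time: 33.78
eef_pos: [0.5729, 0.1148, 0.0248]
ee_rot: [[-0.999, 0.036, 0.001], [0.036, 0.999, -0.0], [-0.001, -0.0, -1.0]]
contact_force: [-8.0, -0.4, 14.7]
grip_width: 0.0209
```

>>> play_rows --pt "0 0 -0.04 0 1" --pt "0 0 0 0 0.45" --pt "0 0 0 0 0.3" --pt "0 0 0 0 0.3" --pt "0 0 -0.1 0 0.3" --pt "0 0 -0.2 0 0.3" --pt "0 0 -0.3 0 0.3" --pt "0 0 -0.4 0 0.3"

```text
time: 34.78
eef_pos: [0.5726, 0.1148, 0.0867]
ee_rot: [[-0.999, 0.036, 0.0], [0.036, 0.999, 0.0], [-0.0, 0.0, -1.0]]
contact_force: [-0.8, 0.6, 0.2]
grip_width: 0.0311
```

>>> play_rows --pt "0 0.3 -0.5 0.08 -0.2" --pt "0 0.5 -0.5 0 -0.2" --pt "0 0.6 -0.4 0 -0.2" --pt "0 0.7 -0.3 0 -0.2" --pt "0 0.7 -0.2 0 -0.2" --pt "0 0.6 0 0 -0.2" --pt "0 0.5 0 0 -0.2" --pt "0 0.3 0 0 -0.2"

```text
time: 35.78
eef_pos: [0.5961, 0.367, 0.2004]
ee_rot: [[-0.995, 0.098, 0.001], [0.098, 0.995, 0.0], [-0.001, 0.001, -1.0]]
contact_force: [0.2, -0.3, -0.5]
grip_width: 0.0528
```

```bash
python3 - <<'E'
from sp import *
st(); c=shot('wrist','w10.png'); wsp(c); go([.5685,.379,.1],84.5)
s=shot('scene','s10.png')
E
```

```text
{'time': 35.775, 'eef_pos': [0.5961, 0.367, 0.2004], 'ee_rot': [[-0.9952, 0.0977, 0.001], [0.0977, 0.9952, 0.0005], [-0.0009, 0.0006, -1.0]], 'contact_force': [0.2469, -0.2985, -0.4759], 'grip_width': 0.0528, 'joints': [0.385, 0.7457, 0.9173, 0.0001, 1.4775, -1.0879]}
blob [ 258    0   36   55 1602] [0.4532 0.3804 0.025 ] [0.03  0.042] ang -4.7
blob [ 268   89   34  136 3420] [0.567 0.378 0.025] [0.031 0.134] ang -4.2
blob [  133   318   404    97 21369] [0.833  0.4165 0.025 ] [0.474 0.156] ang 84.4
blob [  25  344  102   42 2965] [0.7989 0.0964 0.025 ] [0.066 0.122] ang 84.3
yaw 84.5 turn -0.001 shift [0.469 0.131 1.67 ]
```

>>> play_rows --pt "0.15 0.04 0.2 -0.02 -0.2" --pt "0.2 0.05 0.3 0 -0.2" --pt "0.11 0.03 0.4 0 -0.2" --pt "0 0 0.5 0 -0.2" --pt "0 0 0.5 0 -0.2" --pt "0 0 0.4 0 -0.2" --pt "0 0 0.3 0 -0.2" --pt "0 0 0.1 0 -0.2"

```text
time: 36.88
eef_pos: [0.5695, 0.3747, 0.0367]
ee_rot: [[-0.996, 0.084, -0.001], [0.084, 0.996, -0.0], [0.001, -0.0, -1.0]]
contact_force: [-0.1, 0.7, 0.0]
grip_width: 0.0528
```

```bash
cat >> sp.py <<'E'
def near(c):
    "row-wise bright span round the spindle in a close wrist picture"
    g=cv2.cvtColor(c['img'],cv2.COLOR_RGB2GRAY).astype(int)
    for v in range(100,260,4):
        row=g[v]>60; u=276
        if not row[u]: print(v,'-',end=' '); continue
        a=u
        while a>0 and row[a-1]: a-=1
        b=u
        while b<559 and row[b+1]: b+=1
        print(v,(a,b),g[v,u],end=' ')
    print(g[130:200:2,276].tolist())
E
python3 - <<'E'
from sp import *
st(); c=shot('wrist','w11.png'); near(c)
E
```

```text
{'time': 36.875, 'eef_pos': [0.5695, 0.3747, 0.0367], 'ee_rot': [[-0.9965, 0.0836, -0.0007], [0.0836, 0.9965, -0.0004], [0.0007, -0.0004, -1.0]], 'contact_force': [-0.0534, 0.6814, 0.0428], 'grip_width': 0.0528, 'joints': [0.4105, 0.8503, 1.1653, -0.0001, 1.1267, -1.0766]}
100 - 104 - 108 - 112 - 116 - 120 - 124 - 128 - 132 - 136 (256, 309) 105 140 (253, 313) 113 144 (251, 316) 190 148 (251, 316) 195 152 (251, 316) 193 156 (251, 316) 192 160 (251, 316) 193 164 (251, 316) 191 168 (251, 315) 190 172 (251, 315) 192 176 (252, 315) 158 180 (262, 304) 186 184 (262, 304) 185 188 (262, 303) 185 192 (261, 303) 185 196 (262, 303) 185 200 (262, 303) 185 204 (262, 303) 185 208 (262, 303) 186 212 (262, 302) 185 216 (262, 302) 185 220 (262, 302) 185 224 (262, 302) 186 228 (262, 302) 185 232 (262, 302) 185 236 (262, 302) 185 240 (262, 301) 185 244 (262, 301) 185 248 (262, 301) 186 252 (262, 301) 186 256 (262, 301) 186 [32, 32, 31, 105, 55, 113, 142, 190, 195, 195, 194, 193, 193, 192, 192, 193, 192, 191, 190, 190, 192, 192, 193, 158, 185, 186, 186, 185, 185, 185, 185, 185, 185, 185, 185]
```

```bash
python3 - <<'E'
from sp import *
c=shot('wrist'); R=np.array(r.state()['ee_rot'])
for v,k in((143,.065),(176,.049)): p=onz(c,283,v,.034)-R[:,0]*k; print(p); go([p[0],p[1],.007])
E
```

```text
[0.5703675  0.37789438 0.0340016 ]
yaw 85.2 turn 0.000 shift [-0.008  0.049  0.505]
[0.56952753 0.37805694 0.03400121]
yaw 85.2 turn 0.000 shift [0.006 0.051 0.505]
```

Offset nearly nil: descend with +0.05 in y, grip, and lift.

>>> play_rows --pt "0 0.05 0.1 0 -0.2" --pt "0 0 0.15 0 -0.2" --pt "0 0 0.13 0 -0.2" --pt "0 0 0.08 0 -0.2" --pt "0 0 0.03 0 -0.2" --pt "0 0 0 0 -0.2"

```text
time: 37.72
eef_pos: [0.5698, 0.3782, 0.0078]
ee_rot: [[-0.997, 0.083, 0.0], [0.083, 0.997, 0.0], [-0.0, 0.0, -1.0]]
contact_force: [0.4, 0.2, 0.2]
grip_width: 0.0529
```

>>> play_rows --pt "0 0 0 0 0.2" --pt "0 0 0 0 0.5" --pt "0 0 0 0 1" --pt "0 0 0 0 1" --pt "0 0 0 0 1" --pt "0 0 0 0 1"

```text
time: 38.48
eef_pos: [0.5698, 0.3781, 0.0078]
ee_rot: [[-0.997, 0.083, -0.0], [0.083, 0.997, -0.0], [0.0, -0.0, -1.0]]
contact_force: [-0.2, -1.3, 1.4]
grip_width: 0.0211
```

>>> play_rows --pt "0 0 -0.05 0 1" --pt "0 0 -0.1 0 1" --pt "0 0 -0.2 0 1" --pt "0 0 -0.3 0 1" --pt "0 0 -0.4 0 1" --pt "0 0 -0.4 0 1" --pt "0 0 -0.3 0 1" --pt "0 0 -0.15 0 1"

```text
time: 39.48
eef_pos: [0.57, 0.3783, 0.1233]
ee_rot: [[-0.997, 0.083, 0.002], [0.083, 0.997, 0.001], [-0.001, 0.001, -1.0]]
contact_force: [-0.3, 0.3, -4.7]
grip_width: 0.0209
```

```bash
python3 - <<'E'
from sp import *
st(); go([.5703,.0557,.12],87.95)
E
```

```text
{'time': 39.475, 'eef_pos': [0.57, 0.3783, 0.1233], 'ee_rot': [[-0.9965, 0.0832, 0.0015], [0.0832, 0.9965, 0.0007], [-0.0015, 0.0008, -1.0]], 'contact_force': [-0.3434, 0.31, -4.654], 'grip_width': 0.0209, 'joints': [0.4151, 0.7612, 1.0911, 0.0, 1.2876, -1.0724]}
yaw 85.2 turn -0.060 shift [-0.197 -5.374  0.055]
```

>>> play_rows --pt "0 0 -0.05 -0.06 1" --pt "-0.02 -0.25 0 0 1" --pt "-0.02 -0.45 0 0 1" --pt "-0.03 -0.55 0 0 1" --pt "-0.02 -0.6 0 0 1" --pt "-0.02 -0.6 0 0 1" --pt "-0.02 -0.6 0 0 1" --pt "-0.02 -0.6 0 0 1"

```text
time: 40.48
eef_pos: [0.5703, 0.1569, 0.1244]
ee_rot: [[-0.999, 0.038, -0.001], [0.038, 0.999, -0.0], [0.001, -0.0, -1.0]]
contact_force: [0.5, -0.4, -4.8]
grip_width: 0.0206
```

>>> play_rows --pt "-0.02 -0.6 0 0 1" --pt "-0.02 -0.55 0 0 1" --pt "-0.01 -0.35 0 0 1" --pt "0 -0.22 0 0 1" --pt "0 0 0 0 1" --pt "0 0 0 0 1"

```text
time: 41.22
eef_pos: [0.5701, 0.0566, 0.1247]
ee_rot: [[-0.999, 0.035, -0.0], [0.035, 0.999, 0.0], [0.0, 0.0, -1.0]]
contact_force: [0.2, 0.6, -3.3]
grip_width: 0.0209
```

```bash
python3 - <<'E'
from sp import *
st(); go([.5703,.0557,.025],87.95)
c=shot('wrist','w12.png'); near(c)
b=shot('scene'); spin(shot('top'))
E
```

```text
{'time': 41.225, 'eef_pos': [0.5701, 0.0566, 0.1247], 'ee_rot': [[-0.9994, 0.0355, -0.0001], [0.0355, 0.9994, 0.0003], [0.0001, 0.0003, -1.0]], 'contact_force': [0.2455, 0.6356, -3.2821], 'grip_width': 0.0209, 'joints': [-0.1057, 0.5256, 1.4963, 0.0003, 1.1198, -1.6411]}
yaw 88.0 turn 0.000 shift [-0.005 -0.014  1.662]
100 (158, 309) 86 104 (158, 309) 86 108 (159, 309) 89 112 (159, 308) 87 116 (160, 308) 83 120 (0, 308) 140 124 (0, 482) 143 128 (0, 337) 145 132 (0, 336) 143 136 (0, 336) 148 140 (0, 336) 141 144 - 148 - 152 (0, 476) 100 156 (0, 476) 120 160 (0, 475) 119 164 (0, 474) 120 168 (0, 473) 119 172 (0, 473) 118 176 (0, 423) 119 180 (0, 423) 120 184 (0, 424) 119 188 (0, 415) 119 192 (0, 415) 106 196 (0, 414) 114 200 (0, 414) 115 204 (0, 413) 114 208 (0, 467) 114 212 (0, 466) 115 216 (73, 396) 114 220 (75, 395) 114 224 (75, 395) 115 228 (73, 395) 114 232 (0, 462) 114 236 (0, 461) 114 240 (0, 460) 114 244 (0, 460) 115 248 (0, 459) 115 252 (0, 458) 114 256 (242, 313) 115 [147, 143, 144, 148, 142, 141, 116, 47, 31, 52, 78, 100, 119, 120, 120, 119, 119, 120, 120, 119, 118, 118, 119, 119, 120, 120, 120, 119, 118, 119, 119, 106, 106, 114, 114]
sp [0.4062 0.3883 0.025 ] [0.136 0.035] ang -4.4
```

>>> play_rows --pt "0 -0.01 0.15 0 1" --pt "0 0 0.3 0 1" --pt "0 0 0.35 0 1" --pt "0 0 0.3 0 1" --pt "0 0 0.2 0 1" --pt "0 0 0.15 0 1" --pt "0 0 0.1 0 1" --pt "0 0 0.05 0 1"

```text
time: 42.38
eef_pos: [0.5702, 0.0552, 0.0287]
ee_rot: [[-0.999, 0.036, 0.0], [0.036, 0.999, -0.0], [-0.0, -0.0, -1.0]]
contact_force: [0.1, -0.1, -2.6]
grip_width: 0.0209
```

>>> play_rows --pt "0 0 0.02 0 1" --pt "0 0 0.02 0 1" --pt "0 0 0.02 0 1" --pt "0 0 0 0 1"

```text
time: 42.88
eef_pos: [0.5703, 0.0551, 0.0257]
ee_rot: [[-0.999, 0.036, 0.001], [0.036, 0.999, -0.0], [-0.001, -0.0, -1.0]]
contact_force: [-2.8, 0.3, 1.7]
grip_width: 0.0208
```

>>> play_rows --pt "0 0 -0.01 0 1" --pt "0 0 0 0 0.45" --pt "0 0 0 0 0.3" --pt "0 0 0 0 0.3" --pt "0 0 -0.1 0 0.3" --pt "0 0 -0.2 0 0.3" --pt "0 0 -0.4 0 0.3" --pt "0 0 -0.5 0 0.3"

```text
time: 43.88
eef_pos: [0.57, 0.0552, 0.0991]
ee_rot: [[-0.999, 0.036, -0.0], [0.036, 0.999, 0.0], [0.0, 0.0, -1.0]]
contact_force: [0.2, -0.6, 0.3]
grip_width: 0.0307
```

>>> play_rows --pt "0.1 0.2 -0.5 0 -0.2" --pt "0.3 0.5 -0.5 0.06 -0.2" --pt "0.4 0.7 -0.4 0 -0.2" --pt "0.4 0.8 -0.2 0 -0.2" --pt "0.4 0.8 0 0 -0.2" --pt "0.4 0.8 0 0 -0.2" --pt "0.3 0.6 0 0 -0.2" --pt "0.2 0.4 0 0 -0.2"

```text
time: 44.88
eef_pos: [0.4415, 0.3553, 0.1947]
ee_rot: [[-0.997, 0.082, 0.001], [0.082, 0.997, 0.001], [-0.001, 0.001, -1.0]]
contact_force: [-0.3, 0.1, 0.8]
grip_width: 0.0526
```

```bash
python3 - <<'E'
from sp import *
st(); spin(shot('top')); c=shot('wrist'); wsp(c); go([.4075,.3855,.037],85.4)
E
```

```text
{'time': 44.875, 'eef_pos': [0.4415, 0.3553, 0.1947], 'ee_rot': [[-0.9967, 0.0817, 0.0009], [0.0817, 0.9967, 0.0006], [-0.0009, 0.0006, -1.0]], 'contact_force': [-0.3197, 0.0829, 0.773], 'grip_width': 0.0526, 'joints': [0.4708, 0.4393, 1.4347, 0.0001, 1.2665, -1.0182]}
blob [ 285   79   36  140 3646] [0.404  0.3856 0.025 ] [0.032 0.134] ang -2.2
blob [  133   318   404    97 21700] [0.6708 0.41   0.025 ] [0.466 0.154] ang 85.3
yaw 85.4 turn 0.000 shift [0.604 0.453 2.626]
```

>>> play_rows --pt "0.2 0.15 0.1 -0.02 -0.2" --pt "0.2 0.15 0.3 0 -0.2" --pt "0.2 0.14 0.4 0 -0.2" --pt "0 0 0.5 0 -0.2" --pt "0 0 0.5 0 -0.2" --pt "0 0 0.4 0 -0.2" --pt "0 0 0.3 0 -0.2" --pt "0 0 0.1 0 -0.2"

```text
time: 45.98
eef_pos: [0.4081, 0.3819, 0.0369]
ee_rot: [[-0.998, 0.068, -0.002], [0.068, 0.998, -0.001], [0.001, -0.001, -1.0]]
contact_force: [0.8, 0.7, -0.3]
grip_width: 0.0528
```

>>> play_rows --pt "0 0 0 0 -0.2"

```text
time: 46.1
eef_pos: [0.4086, 0.3824, 0.0379]
ee_rot: [[-0.998, 0.068, -0.0], [0.068, 0.998, -0.0], [0.0, -0.0, -1.0]]
contact_force: [-0.2, 1.6, 0.1]
grip_width: 0.0531
```

```bash
python3 - <<'E'
from sp import *
st(); c=shot('wrist','w13.png'); near(c)
E
```

```text
{'time': 46.1, 'eef_pos': [0.4086, 0.3824, 0.0379], 'ee_rot': [[-0.9977, 0.0678, -0.0], [0.0678, 0.9977, -0.0001], [0.0, -0.0001, -1.0]], 'contact_force': [-0.2131, 1.58, 0.1173], 'grip_width': 0.0531, 'joints': [0.5429, 0.621, 1.6028, -0.0, 0.9179, -0.96]}
100 - 104 - 108 - 112 - 116 - 120 - 124 - 128 - 132 (253, 307) 78 136 (250, 311) 121 140 (248, 313) 194 144 (248, 313) 192 148 (248, 313) 193 152 (248, 313) 193 156 (248, 313) 190 160 (248, 312) 191 164 (248, 312) 193 168 (248, 312) 191 172 (251, 311) 174 176 (259, 301) 186 180 (259, 301) 187 184 (259, 301) 186 188 (259, 300) 187 192 (259, 300) 186 196 (259, 300) 186 200 (259, 300) 186 204 (259, 300) 186 208 (259, 300) 186 212 (259, 299) 187 216 (259, 299) 186 220 (259, 299) 186 224 (259, 299) 187 228 (259, 299) 186 232 (259, 299) 186 236 (259, 299) 186 240 (259, 299) 187 244 (259, 298) 186 248 (259, 298) 186 252 (259, 298) 186 256 (259, 298) 186 [31, 78, 58, 121, 174, 194, 193, 192, 193, 193, 193, 193, 191, 190, 191, 191, 192, 193, 193, 191, 186, 174, 186, 186, 186, 187, 186, 186, 187, 187, 186, 186, 186, 186, 186]
```

>>> play_rows --pt "0.03 0.03 0.1 0 -0.2" --pt "0 0 0.15 0 -0.2" --pt "0 0 0.13 0 -0.2" --pt "0 0 0.09 0 -0.2" --pt "0 0 0.04 0 -0.2" --pt "0 0 0 0 -0.2"

```text
time: 46.9
eef_pos: [0.4069, 0.3845, 0.007]
ee_rot: [[-0.998, 0.068, -0.0], [0.068, 0.998, -0.0], [0.0, -0.0, -1.0]]
contact_force: [0.8, -0.1, 0.3]
grip_width: 0.0528
```

>>> play_rows --pt "0 0 0 0 0.2" --pt "0 0 0 0 0.5" --pt "0 0 0 0 1" --pt "0 0 0 0 1" --pt "0 0 0 0 1" --pt "0 0 0 0 1"

```text
time: 47.65
eef_pos: [0.4069, 0.3844, 0.0072]
ee_rot: [[-0.998, 0.068, -0.0], [0.068, 0.998, -0.0], [0.0, -0.0, -1.0]]
contact_force: [-0.2, -3.1, 2.6]
grip_width: 0.0209
```

>>> play_rows --pt "0 0 -0.05 0 1" --pt "0 0 -0.1 0 1" --pt "0 0 -0.2 0 1" --pt "0 0 -0.4 0 1" --pt "0 0 -0.5 0 1" --pt "0 0 -0.4 0 1" --pt "0 0 -0.3 0 1" --pt "0 0 -0.1 0 1"

```text
time: 48.65
eef_pos: [0.4071, 0.3847, 0.1316]
ee_rot: [[-0.998, 0.067, 0.002], [0.067, 0.998, 0.001], [-0.002, 0.001, -1.0]]
contact_force: [-0.8, -0.1, -6.8]
grip_width: 0.0209
```

```bash
python3 - <<'E'
from sp import *
st(); go([.5681,-.0043,.135],87.95)
E
```

```text
{'time': 48.65, 'eef_pos': [0.4071, 0.3847, 0.1316], 'ee_rot': [[-0.9977, 0.0675, 0.0018], [0.0675, 0.9977, 0.0011], [-0.0017, 0.0012, -1.0]], 'contact_force': [-0.8372, -0.0819, -6.803], 'grip_width': 0.0209, 'joints': [0.548, 0.4911, 1.5323, 0.0, 1.1162, -0.9553]}
yaw 86.1 turn -0.040 shift [-2.913 -6.384 -0.057]
```

>>> play_rows --pt "0 0 -0.05 -0.04 1" --pt "-0.12 -0.25 0 0 1" --pt "-0.21 -0.45 0 0 1" --pt "-0.28 -0.6 0 0 1" --pt "-0.28 -0.6 0 0 1" --pt "-0.28 -0.6 0 0 1" --pt "-0.28 -0.6 0 0 1" --pt "-0.28 -0.6 0 0 1"

```text
time: 49.65
eef_pos: [0.5027, 0.1567, 0.1325]
ee_rot: [[-0.999, 0.037, -0.001], [0.037, 0.999, -0.0], [0.001, -0.0, -1.0]]
contact_force: [0.9, -0.3, -5.7]
grip_width: 0.0207
```

>>> play_rows --pt "-0.28 -0.6 0 0 1" --pt "-0.28 -0.6 0 0 1" --pt "-0.28 -0.6 0 0 1" --pt "-0.21 -0.45 0 0 1" --pt "-0.12 -0.25 0 0 1" --pt "0 -0.17 0 0 1" --pt "0 0 0 0 1" --pt "0 0 0 0 1"

```text
time: 50.65
eef_pos: [0.5666, -0.003, 0.1331]
ee_rot: [[-0.999, 0.035, -0.0], [0.035, 0.999, 0.0], [0.0, 0.0, -1.0]]
contact_force: [-0.1, -0.7, -6.0]
grip_width: 0.0208
```

```bash
python3 - <<'E'
from sp import *
st(); go([.5681,-.0043,.028],87.95)
E
```

```text
{'time': 50.65, 'eef_pos': [0.5666, -0.003, 0.1331], 'ee_rot': [[-0.9994, 0.0353, -0.0002], [0.0353, 0.9994, 0.0003], [0.0002, 0.0003, -1.0]], 'contact_force': [-0.1327, -0.6804, -6.0053], 'grip_width': 0.0208, 'joints': [-0.212, 0.5033, 1.508, 0.0002, 1.1306, -1.7476]}
yaw 88.0 turn 0.001 shift [-0.025 -0.021  1.752]
```

>>> play_rows --pt "-0.02 -0.02 0.15 0 1" --pt "0 0 0.3 0 1" --pt "0 0 0.35 0 1" --pt "0 0 0.35 0 1" --pt "0 0 0.25 0 1" --pt "0 0 0.18 0 1" --pt "0 0 0.12 0 1" --pt "0 0 0.05 0 1"

```text
time: 51.65
eef_pos: [0.5682, -0.005, 0.028]
ee_rot: [[-0.999, 0.036, 0.0], [0.036, 0.999, -0.0], [-0.0, -0.0, -1.0]]
contact_force: [0.6, -0.5, -6.4]
grip_width: 0.0208
```

>>> play_rows --pt "0 0 0.02 0 1" --pt "0 0 0.02 0 1" --pt "0 0 0.02 0 1" --pt "0 0 0 0 1"

```text
time: 52.15
eef_pos: [0.5683, -0.005, 0.0251]
ee_rot: [[-0.999, 0.036, 0.001], [0.036, 0.999, -0.0], [-0.001, -0.0, -1.0]]
contact_force: [-2.0, 0.7, 0.5]
grip_width: 0.0209
```

Seated at the expected height. Release, retreat and check.

>>> play_rows --pt "0 0 -0.01 0 1" --pt "0 0 0 0 0.45" --pt "0 0 0 0 0.3" --pt "0 0 0 0 0.3" --pt "0 0 -0.1 0 0.3" --pt "0 0 -0.2 0 0.3" --pt "0 0 -0.4 0 0.3" --pt "0 0 -0.5 0 0.3"

```text
time: 53.15
eef_pos: [0.568, -0.005, 0.0985]
ee_rot: [[-0.999, 0.036, -0.0], [0.036, 0.999, 0.0], [0.0, 0.0, -1.0]]
contact_force: [-0.1, -0.0, 0.5]
grip_width: 0.0309
```

>>> play_rows --pt "0 0 -0.6 0 0" --pt "0.2 0 -0.6 0 0" --pt "0.4 0 -0.6 0 0" --pt "0.5 0 -0.4 0 0" --pt "0.6 0 -0.2 0 0" --pt "0.6 0 0 0 0" --pt "0.5 0 0 0 0" --pt "0.3 0 0 0 0"

```text
time: 54.15
eef_pos: [0.381, 0.0019, 0.242]
ee_rot: [[-0.999, 0.036, 0.001], [0.036, 0.999, -0.0], [-0.002, -0.0, -1.0]]
contact_force: [0.4, -0.8, 1.1]
grip_width: 0.044
```

>>> play_rows --pt "0 0 0 0 0" --pt "0 0 0 0 0"

```text
time: 54.4
eef_pos: [0.3828, 0.0016, 0.2416]
ee_rot: [[-0.999, 0.036, 0.001], [0.036, 0.999, -0.0], [-0.001, -0.0, -1.0]]
contact_force: [-0.6, -0.7, 0.8]
grip_width: 0.0439
```

```bash
python3 - <<'E'
from sp import *
st(); t=shot('top'); s=shot('scene'); spin(t)
A=cv2.resize(t['img'][140:265,115:405],(800,345),interpolation=cv2.INTER_CUBIC)
B=cv2.resize(s['img'][180:290,130:470],(800,259),interpolation=cv2.INTER_CUBIC)[:255]
cv2.imwrite('pics/fin.png',np.vstack([A,B])[:,:,::-1])
E
```

```text
{'time': 54.4, 'eef_pos': [0.3828, 0.0016, 0.2416], 'ee_rot': [[-0.9993, 0.0363, 0.001], [0.0363, 0.9993, -0.0003], [-0.001, -0.0002, -1.0]], 'contact_force': [-0.5518, -0.6805, 0.7562], 'grip_width': 0.0439, 'joints': [-0.3044, -0.0123, 1.8723, 0.0001, 1.2806, -1.839]}
```

View pics/fin.png

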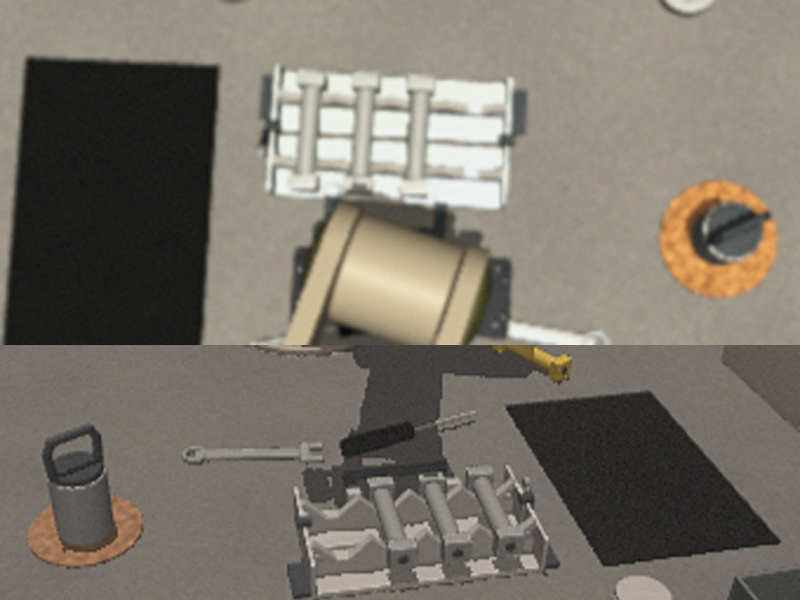

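The final view shows all three spindles in their notches with collars outside the rails. The black mat is empty and the canister stands upright on the cork.

```bash
python3 -c "
from h import *
print(job.finish_job())"
```

```text
the job is handed in; nothing more can be done
None
```

The job is done and handed in at about 54 s of the 210 s allowed.

- **Canister:** I lifted it off the rest by its bail and stood it upright on the cork mat. Just before set-down its base was within about 1 px of the mat's centre.
- **Rest:** I swung the leaf through its full arc by the pull bar. It ended flat, with the bar about 1 mm from its expected open height.
- **Spindles:** Three were present. I gripped each at mid-shaft and lowered it into its own notch pair; one end pair stays empty. Each came to rest with its shaft at about 37 mm, as specified.
- **Last check:** The final top and scene pictures show all three shafts down in both rails with their collars outside. The black mat is empty, the canister is upright on the cork, and the gripper is clear of everything. No large force showed at any stop, and I touched none of the bystanders or the yellow look-alike.

**Disagreements:** The top camera read about 3–4 mm short in x against the gripped positions, so I used the wrist camera and the gripped positions for the fits. I did not measure the canister's centring numerically after release, only in the final picture. I saw no spindle knocked aside.

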